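# Load infrared cells into the purge chamber

### The job

Shut the purge valve fully, then lift the purge chamber's guard and hook its slotted stay bar into the notch so that it stays up, draw the tray fully out, stand every sample cell upright on it, and push the tray fully home under the hooked guard. Then unhook the bar, lower the guard until it is fully shut, and only then open the purge valve to its 45 degree half-open mark. Leave the bottle, the jug and the window box alone.

Things in the scene. Friction and masses are not known exactly. Their poses are not given: they have to be found in the camera images.
- cell0_mid (a point): an infrared sample cell with red rings and plugs (present in some starts only): an upright aluminium plate 14 thick (x) x 46 wide (y), standing across the middle of a dark steel foot 60 (x) x 46 (y) x 10 mm, 58 mm high over the plate, two thin plugs reach 65 mm. About 0.24 kg, foot heavy. This point lies in the plate's centre plane, 30 mm above the underside of the foot; x is the plate's normal, z up. Pinch the plate across its 14 mm, above the foot
- cell1_mid (a point): an infrared sample cell with blue rings and plugs (present in some starts only): an upright aluminium plate 14 thick (x) x 46 wide (y), standing across the middle of a dark steel foot 60 (x) x 46 (y) x 10 mm, 58 mm high over the plate, two thin plugs reach 65 mm. About 0.24 kg, foot heavy. This point lies in the plate's centre plane, 30 mm above the underside of the foot; x is the plate's normal, z up. Pinch the plate across its 14 mm, above the foot
- cell2_mid (a point): an infrared sample cell with yellow rings and plugs (present in some starts only): an upright aluminium plate 14 thick (x) x 46 wide (y), standing across the middle of a dark steel foot 60 (x) x 46 (y) x 10 mm, 58 mm high over the plate, two thin plugs reach 65 mm. About 0.24 kg, foot heavy. This point lies in the plate's centre plane, 30 mm above the underside of the foot; x is the plate's normal, z up. Pinch the plate across its 14 mm, above the foot
- cell3_mid (a point): an infrared sample cell with green rings and plugs (present in some starts only): an upright aluminium plate 14 thick (x) x 46 wide (y), standing across the middle of a dark steel foot 60 (x) x 46 (y) x 10 mm, 58 mm high over the plate, two thin plugs reach 65 mm. About 0.24 kg, foot heavy. This point lies in the plate's centre plane, 30 mm above the underside of the foot; x is the plate's normal, z up. Pinch the plate across its 14 mm, above the foot
- chamber: the clear purge chamber (fixed), 240 wide, 200 deep, 146 mm to its roof; the guard runs between two aluminium guides 245 mm high at y = +-126 mm. Its origin is on the bench, in the middle of the guard's plane; x points into the chamber (the opening and the tray's handle are on the -x side), y across the opening, z up
- guard (a joint): height (m) to which the orange-framed clear guillotine guard is raised: 0 shut, about 0.098 when hooked up, 0.13 highest. Guard and bar weigh 0.51 kg; the guides are damped (20 N per m/s), so it sinks slowly if let go. Raised and hooked, its lower edge is 122 mm above the bench; the guard stands within 6 mm of the chamber's plane x = 0
- stay (a joint): lean (rad) of the yellow slotted stay bar, hinged to the guard's front: 0 upright, positive leans towards the notch (chamber -y side), about 0.4 when hooked; a stiff hinge that stays where it is left (0.06 N m), range -0.5 to 0.65. The hinge (axis = chamber x) is at chamber x = -26, y = -50 mm and 70 mm above the bench when the guard is shut; it rises with the guard
- stay_grip (a point): centre of the black revolving cross grip on the upper end of the stay bar, 160 mm from its hinge: two rollers 28 mm across on one axle along chamber x, one each side of the bar, 44 mm long over their flat ends. They turn freely on the bar, so a hand holding them by their ends need not tilt while the bar swings. Hold here to raise or lower the guard and to swing the bar
- stay_pin (a point): middle of the 10 mm cross pin in the bar's slot, 105 mm from the hinge, between the bar's two 4 mm straps (the bar is 18 mm thick, 16 mm wide)
- notch (a point): where the pin's middle rests when hooked: the notch in the top edge of an upright steel plate (straddled by the slot) beside the guide on the chamber's -y side. Horns with tops 11 mm above this point bound it, inner faces 6 mm to the +y and 12 mm to the -y side; the plate reaches 18 mm to +y and 65 mm down. Bring the pin over the +y horn and lower it in; of the bar, only the pin meets the plate
- tray (a joint): how far (m) the steel sample tray is drawn out of the chamber towards -x: 0 home, 0.21 fully out; about 2 N moves it. The shut guard keeps it in
- tray_mid (a point): middle of the tray's floor, on its upper face (20 mm above the bench); axes as the chamber's. Inside its 8 mm high rim the tray measures 85 (x) x 198 mm (y), room for three cells side by side along y
- tray_handle (a point): middle of the tray's blue handle, a 14 mm round bar, 84 mm long along chamber y, 60 mm above the bench, 180 mm in front of the tray's middle
- valve (a joint): opening angle (rad) of the purge valve on the chamber's roof: 0 shut (lever along chamber -y), 1.57 fully open (lever along +x, over the pipe); stays where it is left (0.15 N m). The white dial under the lever has black marks at 0 and 90 degrees and a green one at 45
- dial (a point): on the valve's axis (vertical), at the height of the lever, 210 mm above the bench
- valve_grip (a point): middle of the lever's blue grip, 85 mm from the axis; the grip is 68 long, 18 wide, 12 mm high, free below for 45 mm; -y points along the lever away from the axis
- bottle: bystander: amber bottle, 64 across, 125 mm high; origin under its foot
- jug: bystander: white plastic jug, 80 across, 100 mm high; origin under its foot
- windowbox: bystander: dark window box 75 x 110 x 34 mm; origin under its foot
There are look-alikes about, which are no part of the job. Leave any pink look-alike of the part that bears cell1_mid alone.

How it is judged:
By the outcome, as a careful person would: the job done as asked, in the order asked, and still so for the second after the job is handed in, with the robot touching nothing.
Of cell0, cell1, cell2, cell3 only 2 to 3 are there at a start; the rules pass over those that are not, and their reading is None.
At some moment in a run one of cell0, cell1, cell2, cell3 may be knocked a few centimetres aside while the robot is not near it.
Once in a run the grip may slacken for a moment while it holds something.
It also fails if it takes over 208 s, if anything falls off the work surface, if the arm or the gripper's body presses on something with over 40 N, if the wrist force passes 120 N, or if a joint passes its speed limit or range.

### The arm

A 6-joint arm with a two-finger parallel gripper is mounted at the origin on the work surface. World frame = base frame: x ahead of the robot, y to its left, z up, the work surface at z = 0. Lengths are in m, angles in degrees, forces in N, time in s.
With the tool pointing down it reaches from about 0.4 to 0.825 m from the base axis. Payload 7 kg.
Tool frame: the origin (TCP) lies on the centre line of the jaws, within the pads' length; the fingertips stand 11 mm ahead of it and the grasp point (between the pads) lies 8 mm behind it; z points along the fingers, y is the direction in which the jaws open and shut (so a half turn about z gives the same grasp; the last joint's range is limited). The gripper opens to 88 mm and grips with 3 to 60 N. Pads are 19 mm wide; open, the fingers measure 130 mm over their backs; the gripper's body (78 mm by 193 mm) begins 47 mm behind the grasp point.
Start: joints at [92.596, 20.546, 0.682, 0, -70.136, -16.507], TCP at [0.162, 0.655, 0.238] pointing down, gripper open.
Joint ranges: [-176.03, 176.03], [-82.01, 121.73], [-58.28, 71.71], [-173.87, 95.51], [-174.79, -0.11], [-173.66, 173.66]. Speed limits (degrees/s): [136.94, 136.94, 172.46, 180, 180, 180].

### API

Orientations are given as [roll, pitch, yaw] about the fixed x, y, z axes, in that order (R = Rz(yaw) Ry(pitch) Rx(roll)).
In Python, from plant import ctrl, cams, order gives the robot as it stands.
- The arm moves only by the tool jog_arm, never from a script. Its argument "motion" is a list of rows, each an object with "offset": the shift along the tool's x, y, z in mm, a list of three; "roll": the turn about the tool's z in rad; "hand": the finger opening in mm, from 0 to 87.6. A call has 1 to 20 rows; each row is the pose to reach, as a shift and turn from the pose commanded when the call began, along the tool's axes at that moment; what a row does not reach only later rows make up. A row lasts 1/12 s, in which the tool goes at most 41.7 mm and 7.16 degrees, less where a joint would pass 70% of its speed; a pose out of reach is approached as far as the arm can. A call with a gripper value outside its range is refused whole. The fingers move at their own pace and stop on an object; the grip force is fixed at half the most. Time passes only in rows, so rows that repeat a pose let the fingers close. It gives the time, the measured TCP pose, the force and the opening at its end, in the units of the state.
- ctrl.get_obs(): the state, without advancing time (a new reading comes with each control period).
- cams.snapshot(name): name is "scene" or "top" or "wrist"; returns a dict with "img" (400x640x3 uint8, red, green, blue), "K" (3x3 intrinsics, pixels), "cam_to_world" (4x4, takes a point from camera to world coordinates); the wrist camera has in their place "T_tool_cam" (4x4, takes a point from camera to tool coordinates, whose origin is the TCP and whose axes are the flange's). Camera axes: x right, y down, z forward; pixel columns grow to the right and rows downward; lengths in m; the calibration is good to about 2 mm. A picture is of the moment at which its call begins: read the wrist's pose just before it. There is no depth.
- order.close_job(): hands the job in, once; it reports no verdict.
The state is a dict: "clock": time; "joint_pos": joint angles; "qvel": joint speeds; "tau": joint torques, N m; "tool_pos": TCP position; "orientation": TCP orientation; "force": force on the tool from outside, world axes, zero at the start; "moment": the same for the moment, N m; "opening": finger opening in m.
Only numpy, scipy, OpenCV 4.12 (cv2) and the standard library are available. Lean on these libraries where they do the work, as an engineer would, in place of code of your own. Each camera call takes 0.05 s, during which the arm holds its last target. There are 200 camera calls.

## Working session

There is one attempt and no reset: what is moved stays moved. The work goes in short steps, Python scripts to look and compute and a tool call to move; the robot and the scene stay as the last step left them, time stands still between calls to the robot, and variables do not carry over. Pictures are saved under pics/ and viewed, about 12 in all and at most 16, crops included, and the job is handed in when it is done.

Besides the shell and the picture viewer there is one more tool, called after "Request:" by a JSON object that holds its "op" and its "data". jog_arm: Moves the arm, as the interface text tells. Its arguments: {"type":"object","properties":{"motion":{"type":"array"}},"required":["motion"]}

```bash
ls; mkdir -p pics
cat > h.py <<'E'
import numpy as np, cv2
from scipy.spatial.transform import Rotation as R
from plant import ctrl, cams, order
def tool():
    o=ctrl.get_obs(); T=np.eye(4)
    T[:3,:3]=R.from_euler('xyz',o['orientation'],degrees=True).as_matrix(); T[:3,3]=o['tool_pos']; return T
def snap(n):
    T=tool(); s=cams.snapshot(n)
    s['C']=T@s['T_tool_cam'] if n=='wrist' else s['cam_to_world']; return s
def ray(s,u,v):
    d=s['C'][:3,:3]@np.linalg.solve(s['K'],[u,v,1.]); return s['C'][:3,3],d
def onz(s,u,v,z):
    p,d=ray(s,u,v); return p+d*(z-p[2])/d[2]
def tri(s1,a,s2,b):
    p,d=ray(s1,*a);q,e=ray(s2,*b)
    t=np.linalg.lstsq(np.c_[d,-e],q-p,rcond=None)[0]; A=p+t[0]*d;B=q+t[1]*e
    return (A+B)/2,np.linalg.norm(A-B)
def px(s,P):
    c=np.linalg.inv(s['C'])@np.r_[P,1]; k=s['K']@c[:3]; return k[:2]/k[2]
def save(s,f,crop=None,k=1):
    im=cv2.cvtColor(s['img'],cv2.COLOR_RGB2BGR)
    if crop: im=im[crop[1]:crop[3],crop[0]:crop[2]]
    cv2.imwrite('pics/'+f,cv2.resize(im,None,fx=k,fy=k,interpolation=cv2.INTER_CUBIC))
def local(P):
    "world point -> shift in tool axes mm"
    T=tool(); return np.round(T[:3,:3].T@(np.array(P)-T[:3,3])*1e3,1)
E
python3 - <<'E'
from h import *
import pickle
o=ctrl.get_obs(); print(o)
d={}
for n in('scene','top','wrist'):
    s=snap(n); d[n]=s; save(s,n+'0.png',k=1.25); print(n,s['K'],s['C'].round(3))
pickle.dump(d,open('s0.pkl','wb'))
E
```

```text
pics
{'clock': 0.0, 'joint_pos': array([ 9.25945103e+01,  2.05917007e+01,  6.31848338e-01, -1.85868467e-02,
       -7.01371450e+01, -1.65062492e+01]), 'qvel': array([ 0.01521069,  0.00349912,  0.00966494, -0.07113934,  0.04752578,
       -0.01166054]), 'tau': array([-1.27568356e-06, -5.82721245e+01,  2.93058693e+01,  6.99716493e+00,
        7.05792612e-03, -1.60461550e-04]), 'tool_pos': array([0.16221733, 0.65471053, 0.23660989]), 'orientation': array([ 1.79902035e+02, -1.08087339e-02, -1.39180597e+01]), 'force': array([ 0.38470632, -0.23485767,  0.34105514]), 'moment': array([ 0.0441222 , -0.02799444, -0.00306305]), 'opening': 0.08768581399012074}
scene [[401.609494     0.         318.15591618]
 [  0.         401.609494   194.81412261]
 [  0.           0.           1.        ]] [[ 0.089  0.684 -0.724  1.275]
 [ 0.996 -0.051  0.074 -0.115]
 [ 0.014 -0.728 -0.686  0.819]
 [ 0.     0.     0.     1.   ]]
top [[389.22859722   0.         322.46073899]
 [  0.         389.22859722 197.55590633]
 [  0.           0.           1.        ]] [[-0.027 -0.975  0.221  0.377]
 [-1.     0.026 -0.004 -0.031]
 [-0.002 -0.221 -0.975  1.235]
 [ 0.     0.     0.     1.   ]]
wrist [[346.76913581   0.         315.20685228]
 [  0.         346.76913581 204.68579858]
 [  0.           0.           1.        ]] [[-0.241 -0.936 -0.257  0.231]
 [-0.971  0.233  0.061  0.639]
 [ 0.003  0.265 -0.964  0.384]
 [ 0.     0.     0.     1.   ]]
```

View pics/scene0.png

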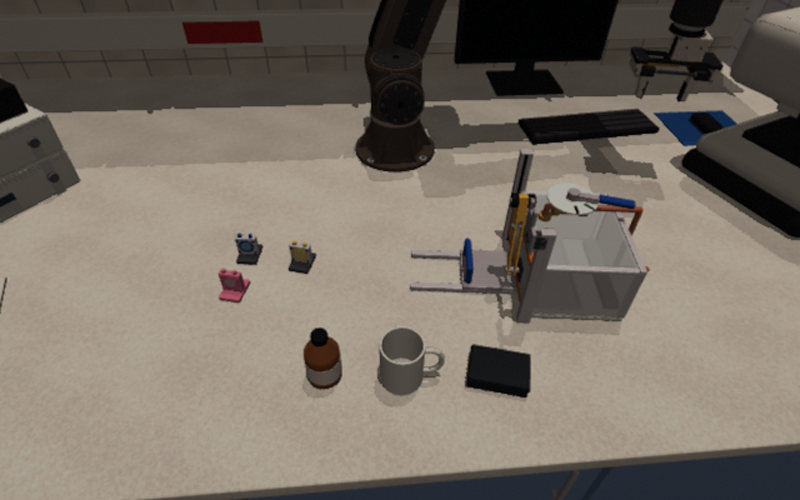

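View pics/top0.png

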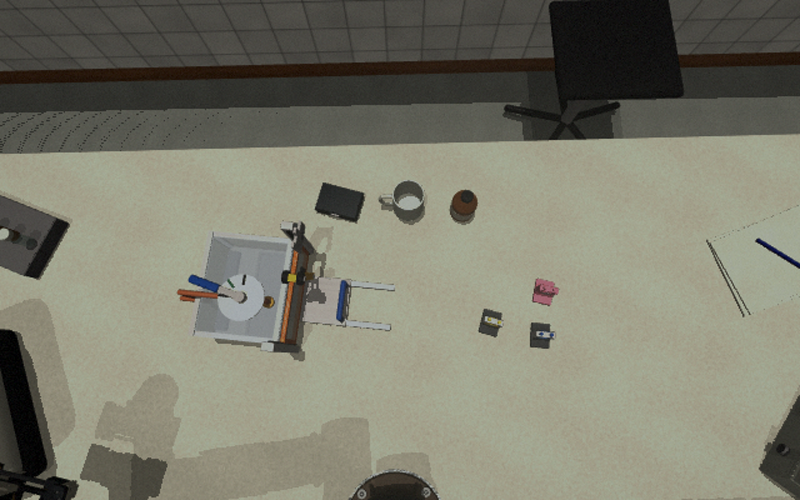

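The two pictures show a blue cell at top px (541,335), a yellow one at (490,322), and the pink decoy at (545,290). The chamber opens towards world -y. The valve lever is near open, at top px (215,290), and the handle is at (343,302).

Run:
```python
from h import *
import pickle
d=pickle.load(open('s0.pkl','rb'))
R_={'blue':((100,110,40),(128,255,255)),'yellow':((18,110,70),(32,255,255)),'orange':((5,150,80),(17,255,255)),'green':((40,70,40),(85,255,255)),'pink':((150,80,80),(178,255,255))}
for n in('top','scene'):
    h=cv2.cvtColor(d[n]['img'],cv2.COLOR_RGB2HSV)
    for c,(a,b) in R_.items():
        m=cv2.inRange(h,a,b); k,l,st,ce=cv2.connectedComponentsWithStats(m)
        for i in range(1,k):
            if st[i,4]>=6:
                r=cv2.minAreaRect(np.argwhere(l==i)[:,::-1].astype(np.float32))
                print(n,c,st[i].tolist(),ce[i].round(1),np.round(r[1],0),round(r[2]))
save(d['top'],'t1.png',(140,165,330,300),4)
save(d['scene'],'s1.png',(300,110,530,265),3.4)
```

```text
top blue [606, 191, 34, 23, 92] [622.3 201.6] [40.  3.] 32
top blue [151, 220, 24, 14, 160] [162.5 226.3] [24.  7.] 21
top blue [269, 225, 8, 31, 124] [272.5 239.9] [ 4. 30.] 7
top blue [440, 267, 3, 2, 6] [441.  267.5] [1. 2.] 90
top yellow [230, 219, 7, 7, 43] [233.1 221.9] [6. 6.] 90
top yellow [212, 238, 7, 8, 20] [216.2 242.4] [4. 9.] 36
top yellow [398, 257, 3, 2, 6] [399.  257.5] [1. 2.] 90
top yellow [392, 259, 6, 2, 6] [394.5 259.5] [5. 1.] 18
top orange [233, 201, 5, 19, 57] [235.  210.2] [ 4. 18.] 6
top orange [224, 225, 11, 49, 139] [229.3 248.2] [ 3. 49.] 9
top orange [142, 232, 32, 6, 108] [157.3 234.8] [31.  4.] 5
top orange [144, 237, 12, 4, 30] [149.1 238.6] [11.  3.] 9
top green [182, 224, 5, 6, 10] [184.1 226.4] [6. 1.] 53
top pink [428, 223, 19, 13, 138] [436.8 228.9] [18. 10.] 10
top pink [426, 233, 16, 11, 104] [433.3 238.3] [14.  8.] 14
scene blue [565, 89, 23, 13, 152] [576.9  94.4] [23.  9.] 40
scene blue [524, 90, 39, 26, 558] [544.8 101.1] [38. 25.] 0
scene blue [480, 156, 28, 11, 158] [493. 161.] [28.  6.] 10
scene blue [372, 191, 6, 36, 144] [374.6 206.9]
[... 671 characters left out ...]
e [413, 159, 9, 20, 85] [417.4 169. ] [ 7. 19.] 5
scene orange [478, 165, 36, 4, 85] [494.8 166.5] [35.  3.] 3
scene orange [431, 169, 4, 5, 11] [432.3 171.5] [4. 2.] 63
scene orange [416, 181, 3, 9, 13] [417.3 185.1] [1. 8.] 9
scene orange [409, 190, 3, 10, 14] [409.9 194.7] [1. 9.] 7
scene orange [408, 201, 2, 6, 8] [408.5 203.5] [5. 1.] 90
scene orange [423, 202, 4, 8, 20] [424.2 205.2] [7. 3.] 90
scene orange [413, 204, 2, 4, 6] [413.5 205.5] [3. 1.] 90
scene orange [412, 209, 2, 6, 8] [412.5 211.2] [5. 1.] 90
scene pink [175, 215, 18, 11, 108] [183.5 219.3] [16.  8.] 18
scene pink [194, 223, 6, 8, 26] [196.2 226. ] [5. 6.] 27
scene pink [175, 228, 20, 14, 150] [184.4 235.6] [18. 11.] 15
```

View pics/t1.png

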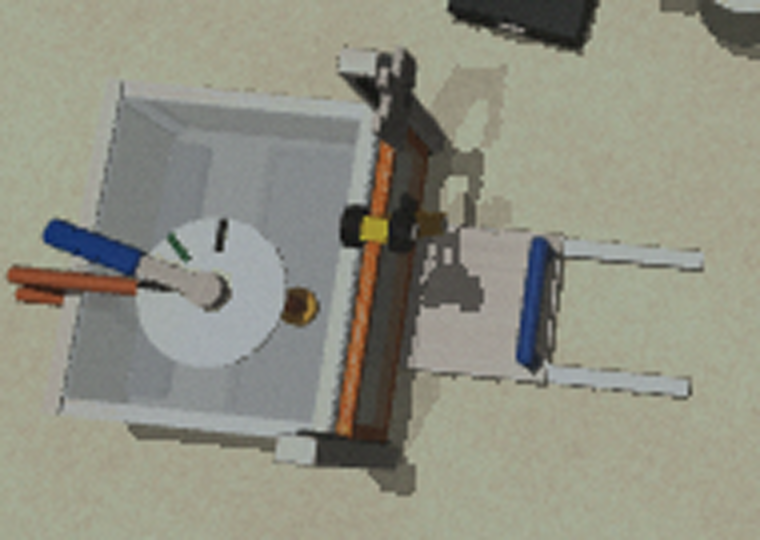

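View pics/s1.png

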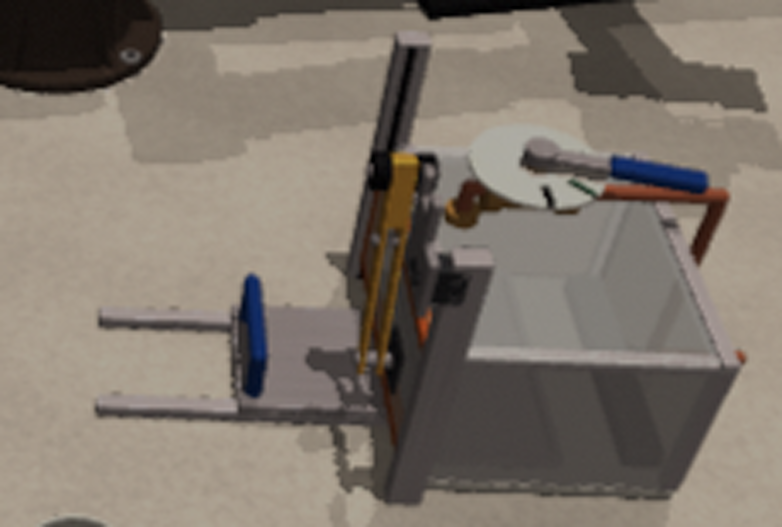

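```bash
cat > m1.py <<'E'
from h import *
import pickle
d=pickle.load(open('s0.pkl','rb')); t,s=d['top'],d['scene']
T=lambda u,v:(140+u/4-.4,165+v/4-.4)
S=lambda u,v:(300+u/3.4-.35,110+v/3.4-.35)
P=lambda n,p:print(n,np.round(p,4))
hub=onz(t,*T(207,290),.216);P('hub',hub)
P('hub tri',tri(t,T(207,290),s,S(538,152)))
P('lever grip',onz(t,162.5,226.3,.216)); P('lever grip tri',tri(t,(162.5,226.3),s,(493,161)))
P('handle',onz(t,272.5,239.9,.065));P('handle tri',tri(t,(272.5,239.9),s,(374.6,206.9)))
P('h ends',[onz(t,*T(541,240),.067),onz(t,*T(527,366),.067)])
b=[onz(t,*T(121,83),.146),onz(t,*T(62,410),.146)];P('back',b);P('len',np.linalg.norm(b[0]-b[1]))
P('guide near',onz(t,*T(295,447),.245));P('guide far',onz(t,*T(358,62),.245))
P('grip z.23',onz(t,*T(376,229),.240));P('grip tri',tri(t,T(376,229),s,S(405,160)))
P('guides scene',[onz(s,*S(412,40),.245),onz(s,*S(468,258),.245)])
P('rail ends',[onz(t,*T(702,262),.01),onz(t,*T(690,388),.01)])
P('blue cell',tri(t,(441,267.5),s,(196.5,196.4)));P('yel',tri(t,(396.5,258),s,(239,199)))
P('cells z.045',[onz(t,438.5,268,.06),onz(t,396.5,258.3,.06)])
E
python3 m1.py
```

```text
hub [0.5112 0.3119 0.216 ]Traceback (most recent call last):
  File "m1.py", line 8, in <module>
    P('hub tri',tri(t,T(207,290),s,S(538,152)))
    ~^^^^^^^^^^^^^^^^^^^^^^^^^^^^^^^^^^^^^^^^^^
  File "m1.py", line 6, in <lambda>
    P=lambda n,p:print(n,np.round(p,4))
                         ~~~~~~~~^^^^^
    return _wrapfunc(a, 'round', decimals=decimals, out=out)
    return _wrapit(obj, method, *args, **kwds)
    conv = _array_converter(obj)
ValueError: setting an array element with a sequence. The requested array has an inhomogeneous shape after 1 dimensions. The detected shape was (2,) + inhomogeneous part.
```

```bash
sed -i 's/    return (A+B)\/2,np.linalg.norm(A-B)/    return np.r_[(A+B)\/2,np.linalg.norm(A-B)]/' h.py; sed -i 's/t=np.linalg/t=np.linalg/' h.py; grep -n return h.py | tail -6; python3 m1.py
```

```text
9:    s['C']=T@s['T_tool_cam'] if n=='wrist' else s['cam_to_world']; return s
11:    d=s['C'][:3,:3]@np.linalg.solve(s['K'],[u,v,1.]); return s['C'][:3,3],d
13:    p,d=ray(s,u,v); return p+d*(z-p[2])/d[2]
17:    return np.r_[(A+B)/2,np.linalg.norm(A-B)]
19:    c=np.linalg.inv(s['C'])@np.r_[P,1]; k=s['K']@c[:3]; return k[:2]/k[2]
26:    T=tool(); return np.round(T[:3,:3].T@(np.array(P)-T[:3,3])*1e3,1)
hub [0.5112 0.3119 0.216 ]
hub tri [0.5115 0.3124 0.2105 0.0026]
lever grip [0.5419 0.3894 0.216 ]
lever grip tri [0.5425 0.3907 0.2095 0.0027]
handle [0.516  0.1181 0.065 ]
handle tri [0.518  0.119  0.0459 0.003 ]
h ends [[0.5619 0.1108 0.067 ]
 [0.4676 0.1212 0.067 ]]
back [[0.6722 0.4047 0.146 ]
 [0.44   0.4314 0.146 ]]
len 0.2338
guide near [0.4076 0.2425 0.245 ]
guide far [0.6555 0.2098 0.245 ]
grip z.23 [0.5446 0.1964 0.24  ]
grip tri [5.454e-01 1.973e-01 2.355e-01 3.000e-04]
guides scene [[0.4114 0.2379 0.245 ]
 [0.6588 0.2047 0.245 ]]
rail ends [[ 0.5499 -0.0097  0.01  ]
 [ 0.4516  0.0018  0.01  ]]
blue cell [ 0.4217 -0.3825  0.0311  0.0158]
yel [ 0.4536 -0.2539  0.0409  0.003 ]
cells z.045 [[ 0.4197 -0.3745  0.06  ]
 [ 0.4515 -0.2518  0.06  ]]
```

Chamber yaw is about 83° (origin ≈ (0.533, 0.222)) and the valve is ~75° open. The hub and lever heights check at 0.21. First move: over the lever.

Request:
{"op": "jog_arm", "data": {"motion": [{"offset": [40,15,-43],"roll": -0.1,"hand": 60},{"offset": [433,166,-43],"roll": -1.43,"hand": 60},{"offset": [433,166,-43],"roll": -1.43,"hand": 60},{"offset": [433,166,-43],"roll": -1.43,"hand": 60},{"offset": [433,166,-43],"roll": -1.43,"hand": 60},{"offset": [433,166,-43],"roll": -1.43,"hand": 60},{"offset": [433,166,-43],"roll": -1.43,"hand": 60},{"offset": [433,166,-43],"roll": -1.43,"hand": 60},{"offset": [433,166,-43],"roll": -1.43,"hand": 60},{"offset": [433,166,-43],"roll": -1.43,"hand": 60},{"offset": [433,166,-43],"roll": -1.43,"hand": 60},{"offset": [433,166,-43],"roll": -1.43,"hand": 60},{"offset": [433,166,-43],"roll": -1.43,"hand": 60},{"offset": [433,166,-43],"roll": -1.43,"hand": 60},{"offset": [433,166,-43],"roll": -1.43,"hand": 60},{"offset": [433,166,-43],"roll": -1.43,"hand": 60},{"offset": [433,166,-43],"roll": -1.43,"hand": 60}]}}

```text
clock: 1.57
tool_pos: [0.5418, 0.3908, 0.2806]
orientation: [-180.0, -0.0, 68.1]
force: [-0.3, 0.3, -0.5]
opening: 0.0602
```

```bash
cat >> h.py <<'E'
O=np.array([.533,.222,0]); A=np.radians(83.1)
RC=R.from_euler('z',A).as_matrix()
def W(c): return O+RC@np.asarray(c)/1e3        # chamber mm -> world
def Cc(w): return np.round(RC.T@(np.asarray(w)-O)*1e3,1)
def go(seq,yaw=None):
    T=tool(); y0=np.degrees(np.arctan2(T[1,0],T[0,0]))
    for p in seq: print(p,'->',np.round(local(p)).tolist(), '' if yaw is None else 'roll %.3f'%-np.radians((yaw-y0+180)%360-180))
E
python3 - <<'E'
from h import *
o=ctrl.get_obs(); print(o['joint_pos'].round(1),Cc(o['tool_pos']))
s=snap('wrist'); save(s,'w1.png',k=1.25)
import pickle; pickle.dump(s,open('w1.pkl','wb'))
E
```

```text
[ 52.5  18.7   3.5  -0.  -74.9 105.6] [168.6  11.6 280.6]
```

View pics/w1.png

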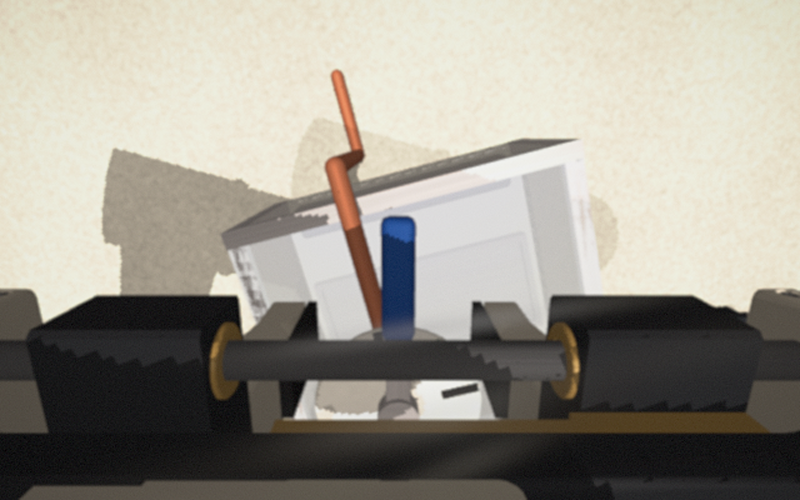

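The lever is centred between the jaws (px 400) and aligned. Descend, close loosely around it and sweep towards shut.

Request:
{"op": "jog_arm", "data": {"motion": [{"offset": [0,0,40],"roll": 0,"hand": 50},{"offset": [0,0,76],"roll": 0,"hand": 24},{"offset": [0,0,76],"roll": 0,"hand": 24},{"offset": [0,0,76],"roll": 0,"hand": 24},{"offset": [0,0,76],"roll": 0,"hand": 24},{"offset": [-0.6,10.2,76],"roll": 0.122,"hand": 24},{"offset": [-2.5,20.3,76],"roll": 0.244,"hand": 24},{"offset": [-5.6,30.1,76],"roll": 0.367,"hand": 24},{"offset": [-9.8,39.4,76],"roll": 0.489,"hand": 24},{"offset": [-15.2,48.2,76],"roll": 0.611,"hand": 24},{"offset": [-21.6,56.2,76],"roll": 0.733,"hand": 24},{"offset": [-28.9,63.4,76],"roll": 0.855,"hand": 24},{"offset": [-37,69.6,76],"roll": 0.977,"hand": 24},{"offset": [-45.9,74.8,76],"roll": 1.1,"hand": 24},{"offset": [-55.3,78.9,76],"roll": 1.222,"hand": 24},{"offset": [-55.3,78.9,76],"roll": 1.222,"hand": 24}]}}

```text
clock: 2.95
tool_pos: [0.5965, 0.309, 0.208]
orientation: [-179.8, -0.2, -2.3]
force: [-0.4, -0.1, 0.7]
opening: 0.0238
```

Request:
{"op": "jog_arm", "data": {"motion": [{"offset": [-0.3,4.5,2],"roll": 0.05,"hand": 24},{"offset": [-0.3,7.5,2],"roll": 0.08,"hand": 24},{"offset": [-0.5,9.5,2],"roll": 0.08,"hand": 24},{"offset": [-0.5,11.5,2],"roll": 0.08,"hand": 24},{"offset": [-0.5,11.5,2],"roll": 0.08,"hand": 24}]}}

```text
clock: 3.37
tool_pos: [0.5952, 0.2988, 0.2045]
orientation: [-179.8, -0.2, -6.4]
force: [2.3, 4.0, 2.9]
opening: 0.0242
```

Run:
```python
from h import *
o=ctrl.get_obs(); print(o['force'],o['tool_pos'],Cc(o['tool_pos']),o['joint_pos'].round(1))
```

```text
[2.25416723 4.04403938 2.86472475] [0.59516361 0.29883829 0.20446358] [ 83.7 -52.5 204.5] [ 43.4  20.8  -3.4   0.  -65.6  40.2]
```

Request:
{"op": "jog_arm", "data": {"motion": [{"offset": [0,2,0],"roll": 0.01,"hand": 24},{"offset": [0,4,0],"roll": 0.01,"hand": 24},{"offset": [0,5,0],"roll": 0.01,"hand": 24},{"offset": [0,5,0],"roll": 0.01,"hand": 24},{"offset": [0,5,0],"roll": 0.01,"hand": 24}]}}

```text
clock: 3.78
tool_pos: [0.5951, 0.2984, 0.2043]
orientation: [-179.5, -0.2, -6.9]
force: [0.7, 18.9, 2.3]
opening: 0.0243
```

The valve is against its stop (19 N with no motion). Now release, go up, and look at the stay grip and notch from close by.

Request:
{"op": "jog_arm", "data": {"motion": [{"offset": [0,0,0],"roll": 0,"hand": 60},{"offset": [0,0,0],"roll": 0,"hand": 60},{"offset": [0,0,-40],"roll": 0,"hand": 60},{"offset": [0,0,-80],"roll": 0,"hand": 60},{"offset": [-30,35,-100],"roll": 0,"hand": 60},{"offset": [-60,70,-100],"roll": 0,"hand": 60},{"offset": [-82,109,-100],"roll": 0,"hand": 60},{"offset": [-82,109,-100],"roll": 0,"hand": 60},{"offset": [-82,109,-100],"roll": 0,"hand": 60},{"offset": [-82,109,-100],"roll": 0,"hand": 60}]}}

```text
clock: 4.62
tool_pos: [0.4981, 0.1937, 0.3034]
orientation: [-180.0, -0.0, -7.1]
force: [0.3, 0.2, 0.4]
opening: 0.0598
```

Run:
```python
from h import *
o=ctrl.get_obs(); print(Cc(o['tool_pos']),o['orientation'])
s=snap('wrist'); save(s,'w2.png',k=1.25)
import pickle; pickle.dump(s,open('w2.pkl','wb'))
```

```text
[-32.2  31.3 303.4] [-1.79983428e+02 -2.89423947e-02 -7.11419419e+00]
```

View pics/w2.png

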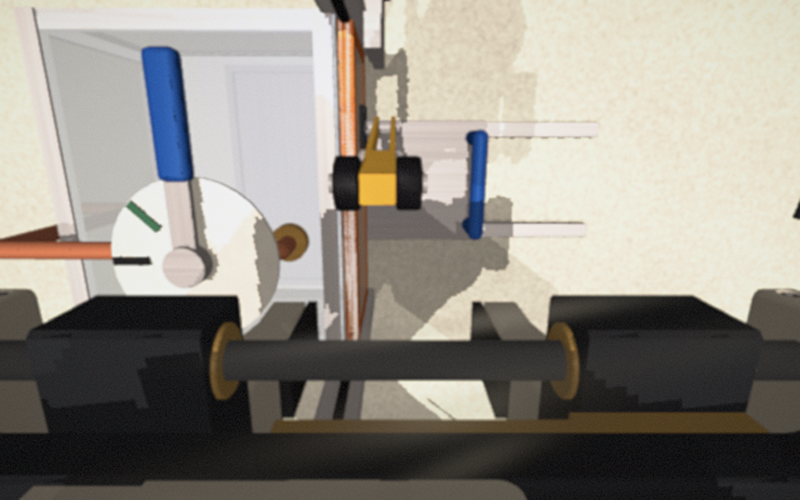

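Run:
```python
from h import *
import pickle; s=pickle.load(open('w2.pkl','rb'))
f=lambda u,v,z:Cc(onz(s,u/1.25,v/1.25,z))
print('rollers',f(333,183,.228),f(425,183,.228),'mid',f(379,183,.228), 'bar near hinge',f(376,120,.09),f(394,120,.09))
print('hub',f(184,265,.216),'lev tip',f(161,52,.216))
print('handle',f(478,135,.065),f(475,232,.065),'rails',f(597,130,.012),f(585,230,.012))
print('guard',f(347,40,.15),f(352,250,.15), 'blade guide', f(380,20,.245))
```

```text
rollers [ -0.7 -17.3 228. ] [-47.6 -17.1 228. ] mid [-24.1 -17.2 228. ] bar near hinge [-17.7 -52.9  90. ] [-32.  -52.8  90. ]
hub [ 87.   29.5 216. ] lev tip [ 83.9 -81.  216. ]
handle [-104.   -41.2   65. ] [-105.3   43.8   65. ] rails [-229.5  -45.6   12. ] [-229.    53.6   12. ]
guard [ -2.4 -99.2 150. ] [ -1.5  38.2 150. ] blade guide [-26.  -88.2 245. ]
```

The lever is shut on the 0 mark, with the green and 90° marks free. The rollers sit at chamber (-24, -17, ~226). Grip them.

Request:
{"op": "jog_arm", "data": {"motion": [{"offset": [30,-7,0],"roll": 0,"hand": 62},{"offset": [48,-7,15],"roll": 0,"hand": 62},{"offset": [48,-7,45],"roll": 0,"hand": 62},{"offset": [48,-7,70],"roll": 0,"hand": 62},{"offset": [48,-7,86],"roll": 0,"hand": 62},{"offset": [48,-7,86],"roll": 0,"hand": 62},{"offset": [48,-7,86],"roll": 0,"hand": 36},{"offset": [48,-7,86],"roll": 0,"hand": 36},{"offset": [48,-7,86],"roll": 0,"hand": 36},{"offset": [48,-7,86],"roll": 0,"hand": 36},{"offset": [48,-7,86],"roll": 0,"hand": 36},{"offset": [48,-7,86],"roll": 0,"hand": 36}]}}

```text
clock: 5.67
tool_pos: [0.5478, 0.196, 0.2179]
orientation: [-179.9, -0.1, -7.1]
force: [-0.0, 1.5, 4.8]
opening: 0.044
```

Request:
{"op": "jog_arm", "data": {"motion": [{"offset": [0,0,-8],"roll": 0,"hand": 36},{"offset": [0,0,-18],"roll": 0,"hand": 36},{"offset": [0,0,-28],"roll": 0,"hand": 36},{"offset": [0,0,-38],"roll": 0,"hand": 36},{"offset": [0,0,-48],"roll": 0,"hand": 36},{"offset": [0,0,-58],"roll": 0,"hand": 36},{"offset": [0,0,-68],"roll": 0,"hand": 36},{"offset": [0,0,-78],"roll": 0,"hand": 36},{"offset": [0,0,-88],"roll": 0,"hand": 36},{"offset": [0,0,-98],"roll": 0,"hand": 36},{"offset": [0,0,-108],"roll": 0,"hand": 36},{"offset": [0,0,-116],"roll": 0,"hand": 36},{"offset": [0,0,-121],"roll": 0,"hand": 36},{"offset": [0,0,-121],"roll": 0,"hand": 36},{"offset": [0,0,-121],"roll": 0,"hand": 36}]}}

```text
clock: 6.92
tool_pos: [0.5475, 0.1958, 0.3381]
orientation: [-180.0, -0.1, -7.1]
force: [1.6, 4.7, -4.1]
opening: 0.044
```

Request:
{"op": "jog_arm", "data": {"motion": [{"offset": [8,0,-1.4],"roll": 0,"hand": 36},{"offset": [16,0,-2.5],"roll": 0,"hand": 36},{"offset": [24,0,-3.1],"roll": 0,"hand": 36},{"offset": [32,0,-3.3],"roll": 0,"hand": 36},{"offset": [40,0,-3.1],"roll": 0,"hand": 36},{"offset": [48,0,-2.5],"roll": 0,"hand": 36},{"offset": [56,0,-1.5],"roll": 0,"hand": 36},{"offset": [64,0,-0.1],"roll": 0,"hand": 36},{"offset": [72,0,1.7],"roll": 0,"hand": 36},{"offset": [80,0,3.8],"roll": 0,"hand": 36},{"offset": [88,0,6.8],"roll": 0,"hand": 36},{"offset": [94,0,9.2],"roll": 0,"hand": 36},{"offset": [98,0,11],"roll": 0,"hand": 36},{"offset": [98,0,11],"roll": 0,"hand": 36},{"offset": [98,0,11],"roll": 0,"hand": 36}]}}

```text
clock: 8.17
tool_pos: [0.6445, 0.1834, 0.3262]
orientation: [180.0, 0.0, -7.2]
force: [-1.9, 4.4, -5.1]
opening: 0.0439
```

Run:
```python
from h import *
o=ctrl.get_obs(); print(o['force'].round(1),Cc(o['tool_pos']),o['opening'])
s=snap('scene'); save(s,'s2.png',(330,60,530,210),4)
```

```text
[-1.9  4.4 -5.1] [ -25.  -115.3  326.2] 0.04392887391694179
```

View pics/s2.png

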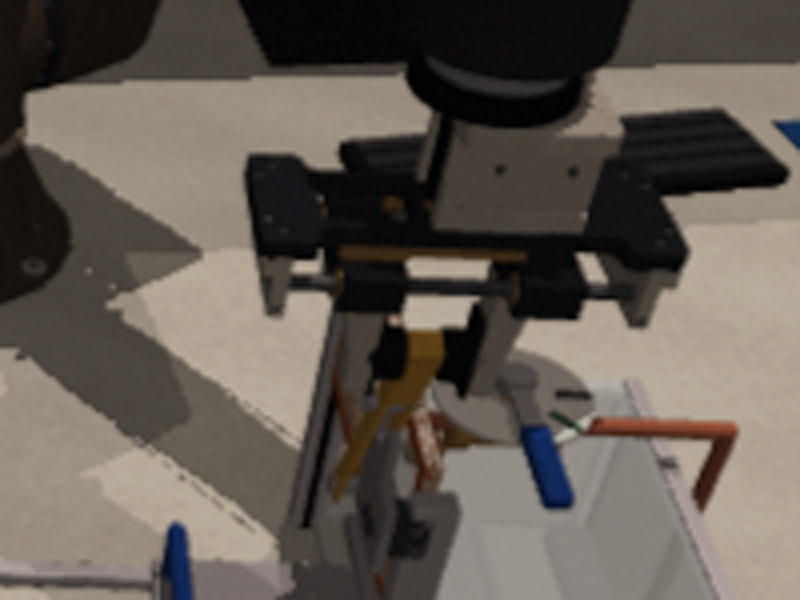

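The bar is leaned over the notch plate. Lower the pin in.

Request:
{"op": "jog_arm", "data": {"motion": [{"offset": [3,0,1],"roll": 0,"hand": 36},{"offset": [3,0,5],"roll": 0,"hand": 36},{"offset": [3,0,9],"roll": 0,"hand": 36},{"offset": [3,0,13],"roll": 0,"hand": 36},{"offset": [3,0,17],"roll": 0,"hand": 36},{"offset": [3,0,20],"roll": 0,"hand": 36},{"offset": [3,0,20],"roll": 0,"hand": 36},{"offset": [3,0,20],"roll": 0,"hand": 36}]}}

```text
clock: 8.88
tool_pos: [0.6471, 0.1831, 0.306]
orientation: [180.0, 0.1, -7.2]
force: [-1.9, 2.6, -6.2]
opening: 0.0437
```

Request:
{"op": "jog_arm", "data": {"motion": [{"offset": [0,0,2],"roll": 0,"hand": 36},{"offset": [0,0,4],"roll": 0,"hand": 36},{"offset": [0,0,5],"roll": 0,"hand": 36},{"offset": [0,0,5],"roll": 0,"hand": 36},{"offset": [0,0,5],"roll": 0,"hand": 36}]}}

```text
clock: 9.3
tool_pos: [0.6484, 0.1829, 0.305]
orientation: [-179.9, -0.3, -7.1]
force: [-4.9, 2.3, 8.5]
opening: 0.0438
```

Request:
{"op": "jog_arm", "data": {"motion": [{"offset": [0,0,-3],"roll": 0,"hand": 36},{"offset": [0,0,-3],"roll": 0,"hand": 62},{"offset": [0,0,-3],"roll": 0,"hand": 62},{"offset": [0,0,-3],"roll": 0,"hand": 62},{"offset": [0,0,-30],"roll": 0,"hand": 62},{"offset": [0,0,-60],"roll": 0,"hand": 62},{"offset": [-50,0,-80],"roll": 0,"hand": 62},{"offset": [-80,0,-80],"roll": 0,"hand": 62},{"offset": [-80,0,-80],"roll": 0,"hand": 62},{"offset": [-80,0,-80],"roll": 0,"hand": 62}]}}

```text
clock: 10.13
tool_pos: [0.567, 0.193, 0.3836]
orientation: [-179.9, -0.2, -7.1]
force: [0.8, -0.5, -0.4]
opening: 0.0622
```

Run:
```python
from h import *
o=ctrl.get_obs(); print(o['force'].round(1),Cc(o['tool_pos']),o['orientation'])
s=snap('wrist'); import pickle; pickle.dump(s,open('w3.pkl','wb'))
t=snap('scene'); pickle.dump(t,open('s3.pkl','wb'))
a=cv2.resize(s['img'][0:260,160:480],None,fx=1.25,fy=1.25); b=cv2.resize(t['img'][90:220,380:540],None,fx=2.5,fy=2.5)
h=min(len(a),len(b)); cv2.imwrite('pics/c3.png',cv2.cvtColor(np.hstack([a[:h],b[:h]]),cv2.COLOR_RGB2BGR))
```

```text
[ 0.8 -0.5 -0.4] [-24.7 -37.3 383.6] [-1.79889533e+02 -1.58764417e-01 -7.07178308e+00]
```

View pics/c3.png

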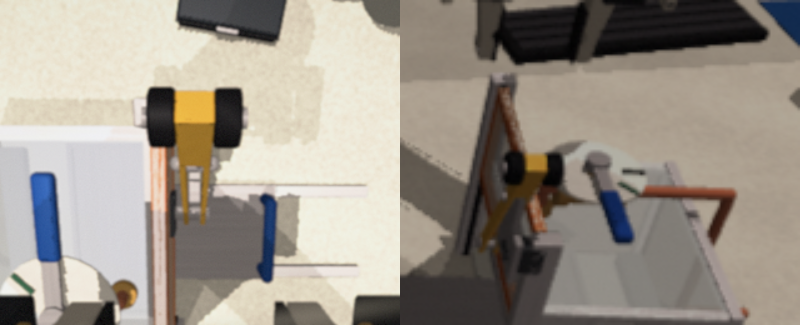

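The guard stays up by itself (clock advanced, bar leaning into the plate). To draw the tray I'll use one finger behind the handle, so the gripper body stays clear of the guard.

Request:
{"op": "jog_arm", "data": {"motion": [{"offset": [-20,38,0],"roll": 0,"hand": 87},{"offset": [-42,76,20],"roll": 0,"hand": 87},{"offset": [-42,112,45],"roll": 0,"hand": 87},{"offset": [-42,112,85],"roll": 0,"hand": 87},{"offset": [-42,112,125],"roll": 0,"hand": 87},{"offset": [-42,112,165],"roll": 0,"hand": 87},{"offset": [-42,112,205],"roll": 0,"hand": 87},{"offset": [-42,112,245],"roll": 0,"hand": 87},{"offset": [-42,112,285],"roll": 0,"hand": 87},{"offset": [-42,112,315],"roll": 0,"hand": 87},{"offset": [-42,112,328],"roll": 0,"hand": 87},{"offset": [-42,112,328],"roll": 0,"hand": 87},{"offset": [-42,112,328],"roll": 0,"hand": 87}]}}

```text
clock: 11.32
tool_pos: [0.5126, 0.0866, 0.0524]
orientation: [179.9, 0.1, -7.2]
force: [-0.3, 0.0, 0.0]
opening: 0.0868
```

Request:
{"op": "jog_arm", "data": {"motion": [{"offset": [0,6,0],"roll": 0,"hand": 87},{"offset": [0,16,0],"roll": 0,"hand": 87},{"offset": [0,28,0],"roll": 0,"hand": 87},{"offset": [0,42,0],"roll": 0,"hand": 87},{"offset": [0,56,0],"roll": 0,"hand": 87},{"offset": [0,70,0],"roll": 0,"hand": 87},{"offset": [0,84,0],"roll": 0,"hand": 87},{"offset": [0,98,0],"roll": 0,"hand": 87},{"offset": [0,112,0],"roll": 0,"hand": 87},{"offset": [0,126,0],"roll": 0,"hand": 87},{"offset": [0,140,0],"roll": 0,"hand": 87},{"offset": [0,154,0],"roll": 0,"hand": 87},{"offset": [0,168,0],"roll": 0,"hand": 87},{"offset": [0,182,0],"roll": 0,"hand": 87},{"offset": [0,194,0],"roll": 0,"hand": 87},{"offset": [0,202,0],"roll": 0,"hand": 87},{"offset": [0,208,0],"roll": 0,"hand": 87},{"offset": [0,213,0],"roll": 0,"hand": 87},{"offset": [0,217,0],"roll": 0,"hand": 87},{"offset": [0,217,0],"roll": 0,"hand": 87}]}}

```text
clock: 12.98
tool_pos: [0.4862, -0.1209, 0.0532]
orientation: [-179.4, -0.1, -7.2]
force: [-5.2, 63.2, 7.4]
opening: 0.0872
```

Request:
{"op": "jog_arm", "data": {"motion": [{"offset": [0,-5,0],"roll": 0,"hand": 87},{"offset": [0,-8,0],"roll": 0,"hand": 87},{"offset": [0,-8,-35],"roll": 0,"hand": 87},{"offset": [0,-8,-75],"roll": 0,"hand": 87},{"offset": [0,0,-115],"roll": 0,"hand": 87},{"offset": [-25,35,-140],"roll": 0,"hand": 87},{"offset": [-50,70,-165],"roll": 0,"hand": 87},{"offset": [-75,105,-190],"roll": 0,"hand": 87},{"offset": [-93,140,-215],"roll": 0,"hand": 87},{"offset": [-93,175,-240],"roll": 0,"hand": 87},{"offset": [-93,193,-270],"roll": 0,"hand": 87},{"offset": [-93,193,-270],"roll": 0,"hand": 87},{"offset": [-93,193,-270],"roll": 0,"hand": 87}]}}

```text
clock: 14.07
tool_pos: [0.3686, -0.3113, 0.3272]
orientation: [179.8, -0.2, -7.3]
force: [0.8, 0.5, 0.6]
opening: 0.0869
```

Run:
```python
from h import *
import pickle
o=ctrl.get_obs(); print(o['tool_pos'],o['orientation'],o['joint_pos'].round(1))
s=snap('wrist'); t=snap('top'); pickle.dump((s,t),open('w4.pkl','wb'))
a=cv2.resize(s['img'][:270],None,fx=1.25,fy=1.25); b=cv2.resize(t['img'][170:300,140:460],None,fx=2.5,fy=2)
cv2.imwrite('pics/c4.png',cv2.cvtColor(np.vstack([a,b]),cv2.COLOR_RGB2BGR))
```

```text
[ 0.36863763 -0.31133901  0.32715713] [179.84591708  -0.2267152   -7.31573529] [-16.7  -1.  -14.3   0.1 -76.5  99.3]
```

View pics/c4.png

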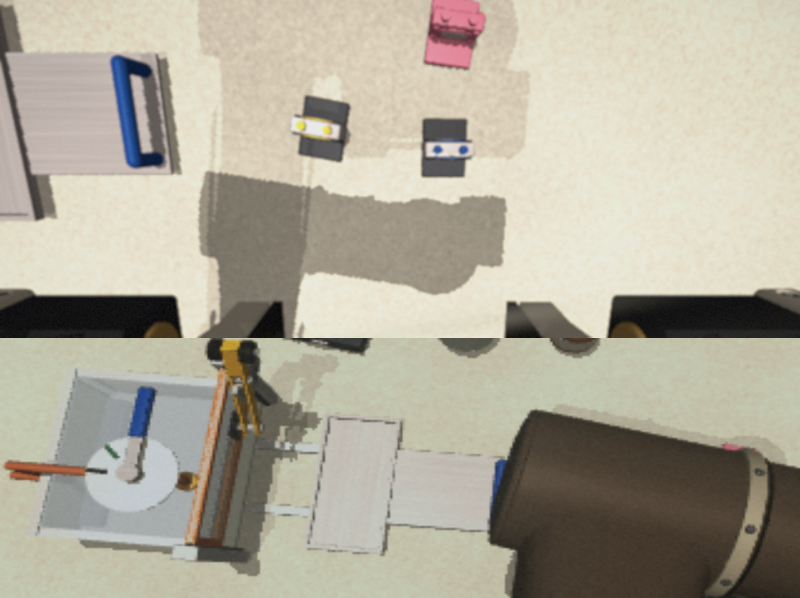

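Both cells stand upright: blue plugs at px (437,149) and (464,149), yellow at (300,125) and (326,130). The tray is fully out, and the guard stays hooked.

Run:
```python
from h import *
import pickle
s,t=pickle.load(open('w4.pkl','rb'))
f=lambda u,v,z:onz(s,u/1.25,v/1.25,z)
for n,a,b,ft in(('yel',(300,125),(326,130),[(308,97),(349,102),(341,160),(298,153)]),('blue',(437,149),(464,149),[(422,120),(466,120),(467,175),(423,176)])):
    A,B=f(*a,.065),f(*b,.065); F=np.mean([f(*p,.01) for p in ft],0); d=B-A
    c=np.array([f(*p,.01) for p in ft])
    print(n,((A+B)/2).round(4),'foot',F.round(4),'plate ang',np.degrees(np.arctan2(d[1],d[0])).round(1),'len',np.linalg.norm(d).round(3), 'foot edges',np.linalg.norm(np.diff(c,axis=0),axis=1).round(3),'ang',[np.degrees(np.arctan2(*(c[i+1]-c[i])[1::-1])).round(1) for i in range(3)])
g=lambda u,v,z:onz(t,140+u/2.5-.4,170+(v-338)/2-.25,z)
P=[g(*p,.028) for p in((327,417),(401,421),(383,553),(308,548))]
print('tray corners',[Cc(p).tolist() for p in P],'mid',Cc(np.mean(P,0)))
s0=pickle.load(open('s0.pkl','rb'))
for n in('top','scene'):
    h=cv2.cvtColor(s0[n]['img'],cv2.COLOR_RGB2HSV); m=cv2.inRange(h,(0,150,60),(4,255,255))|cv2.inRange(h,(176,150,60),(180,255,255))
    k,l,st,ce=cv2.connectedComponentsWithStats(m); print(n,[(st[i,4],ce[i].round()) for i in range(1,k) if st[i,4]>3])
```

```text
yel [ 0.4576 -0.249   0.065 ] foot [ 0.4578 -0.2506  0.01  ] plate ang -107.9 len 0.024 foot edges [0.042 0.058 0.045] ang [np.float64(-103.9), np.float64(162.9), np.float64(73.6)]
blue [ 0.4229 -0.3709  0.065 ] foot [ 0.4223 -0.3718  0.01  ] plate ang -97.3 len 0.025 foot edges [0.045 0.056 0.047] ang [np.float64(-97.3), np.float64(176.3), np.float64(83.9)]
tray corners [[-81.6, -94.9, 28.0], [-175.4, -97.2, 28.0], [-175.3, 107.6, 28.0], [-83.5, 108.8, 28.0]] mid [-128.9    6.1   28. ]
top []
scene []
```

Request:
{"op": "jog_arm", "data": {"motion": [{"offset": [40,-36,20],"roll": 0.12,"hand": 60},{"offset": [81,-72,40],"roll": 0.24,"hand": 60},{"offset": [81,-72,60],"roll": 0.36,"hand": 60},{"offset": [81,-72,80],"roll": 0.48,"hand": 60},{"offset": [81,-72,100],"roll": 0.6,"hand": 60},{"offset": [81,-72,120],"roll": 0.72,"hand": 60},{"offset": [81,-72,140],"roll": 0.84,"hand": 60},{"offset": [81,-72,150],"roll": 0.96,"hand": 60},{"offset": [81,-72,160],"roll": 1.08,"hand": 60},{"offset": [81,-72,170],"roll": 1.2,"hand": 60},{"offset": [81,-72,180],"roll": 1.32,"hand": 60},{"offset": [81,-72,180],"roll": 1.44,"hand": 60},{"offset": [81,-72,180],"roll": 1.56,"hand": 60},{"offset": [81,-72,180],"roll": 1.72,"hand": 60},{"offset": [81,-72,180],"roll": 1.72,"hand": 60},{"offset": [81,-72,180],"roll": 1.72,"hand": 60},{"offset": [81,-72,180],"roll": 1.72,"hand": 60}]}}

```text
clock: 15.58
tool_pos: [0.4576, -0.2461, 0.1427]
orientation: [179.9, -0.0, -105.6]
force: [0.2, 0.2, -0.1]
opening: 0.0602
```

```bash
cat > cell.py <<'E'
from h import *
import sys
s=snap('wrist'); o=ctrl.get_obs(); print(o['tool_pos'].round(4),o['orientation'].round(1))
h=cv2.cvtColor(s['img'],cv2.COLOR_RGB2HSV)
lo,hi=dict(y=((18,110,70),(34,255,255)),b=((100,110,40),(128,255,255)))[sys.argv[1]]
m=cv2.inRange(h,lo,hi); k,l,st,ce=cv2.connectedComponentsWithStats(m)
for i in range(1,k):
    if st[i,4]>=15: p=onz(s,*ce[i],.064); print(st[i].tolist(),p.round(4),'local',local(p)[:2])
save(s,'cell_%d.png'%(o['clock']*100),k=1)
E
python3 cell.py y
```

```text
[ 0.4578 -0.2462  0.1429] [ 179.9   -0.  -105.6]
[301, 188, 3, 32, 73] [ 0.4634 -0.2569  0.064 ] local [ 8.8 -8.4]
[309, 189, 11, 13, 118] [ 0.4541 -0.2607  0.064 ] local [15.  -0.4]
[324, 189, 3, 34, 70] [ 0.4487 -0.2523  0.064 ] local [8.4 7. ]
[308, 223, 11, 13, 120] [ 0.4612 -0.2379  0.064 ] local [-8.9 -1.2]
[168, 259, 24, 60, 639] [ 0.5681 -0.2204  0.064 ] local [-54.4 -99.5]
[439, 258, 25, 61, 613] [ 0.3753 -0.1675  0.064 ] local [-53.6 100.4]
[344, 330, 271, 16, 2886] [ 0.3506 -0.1158  0.064 ] local [-96.8 138.2]
[217, 336, 44, 10, 250] [ 0.5417 -0.1677  0.064 ] local [-98.1 -59.9]
```

Request:
{"op": "jog_arm", "data": {"motion": [{"offset": [3,-1,40],"roll": 0,"hand": 60},{"offset": [3,-1,75],"roll": 0,"hand": 60},{"offset": [3,-1,100],"roll": 0,"hand": 60},{"offset": [3,-1,112],"roll": 0,"hand": 60},{"offset": [3,-1,112],"roll": 0,"hand": 40},{"offset": [3,-1,112],"roll": 0,"hand": 8},{"offset": [3,-1,112],"roll": 0,"hand": 8},{"offset": [3,-1,112],"roll": 0,"hand": 8},{"offset": [3,-1,112],"roll": 0,"hand": 8},{"offset": [3,-1,112],"roll": 0,"hand": 8},{"offset": [3,-1,112],"roll": 0,"hand": 8},{"offset": [3,-1,112],"roll": 0,"hand": 8},{"offset": [3,-1,112],"roll": 0,"hand": 8}]}}

```text
clock: 16.72
tool_pos: [0.4586, -0.2499, 0.032]
orientation: [-180.0, -0.0, -105.7]
force: [-0.6, 1.6, 6.9]
opening: 0.0136
```

Run:
```python
from h import *
o=ctrl.get_obs(); print(o['tool_pos'],o['opening'],o['force'])
go([W((-132,-42,150)),W((-132,-42,52))],-97)
```

```text
[ 0.45861713 -0.24985455  0.0320273 ] 0.013559450170396658 [-0.58484016  1.64735253  6.91278923]
[0.55883775 0.08591028 0.15      ] -> [-350.0, -6.0, -118.0] roll -0.152
[0.55883775 0.08591028 0.052     ] -> [-350.0, -6.0, -20.0] roll -0.152
```

Request:
{"op": "jog_arm", "data": {"motion": [{"offset": [0,0,-30],"roll": 0,"hand": 8},{"offset": [0,0,-65],"roll": 0,"hand": 8},{"offset": [-10,0,-98],"roll": 0,"hand": 8},{"offset": [-40,-1,-118],"roll": -0.05,"hand": 8},{"offset": [-75,-2,-118],"roll": -0.1,"hand": 8},{"offset": [-110,-3,-118],"roll": -0.152,"hand": 8},{"offset": [-145,-4,-118],"roll": -0.152,"hand": 8},{"offset": [-180,-5,-118],"roll": -0.152,"hand": 8},{"offset": [-215,-6,-118],"roll": -0.152,"hand": 8},{"offset": [-250,-6,-118],"roll": -0.152,"hand": 8},{"offset": [-285,-6,-118],"roll": -0.152,"hand": 8},{"offset": [-315,-6,-118],"roll": -0.152,"hand": 8},{"offset": [-340,-6,-118],"roll": -0.152,"hand": 8},{"offset": [-350,-6,-118],"roll": -0.152,"hand": 8},{"offset": [-350,-6,-118],"roll": -0.152,"hand": 8},{"offset": [-350,-6,-118],"roll": -0.152,"hand": 8}]}}

```text
clock: 18.05
tool_pos: [0.5586, 0.0856, 0.1489]
orientation: [179.9, -0.0, -96.9]
force: [-0.0, 0.1, -1.8]
opening: 0.0139
```

Run:
```python
from h import *
o=ctrl.get_obs(); print(o['tool_pos'],o['orientation'],o['opening'],o['force'],Cc(o['tool_pos']))
s=snap('wrist'); save(s,'w5.png',k=1.25)
import pickle; pickle.dump(s,open('w5.pkl','wb'))
```

```text
[0.5585874  0.08562415 0.1488995 ] [ 1.79926052e+02 -3.48017778e-02 -9.69406196e+01] 0.013900093026641254 [-0.02069596  0.1444057  -1.75402637] [-132.3  -41.8  148.9]
```

View pics/w5.png

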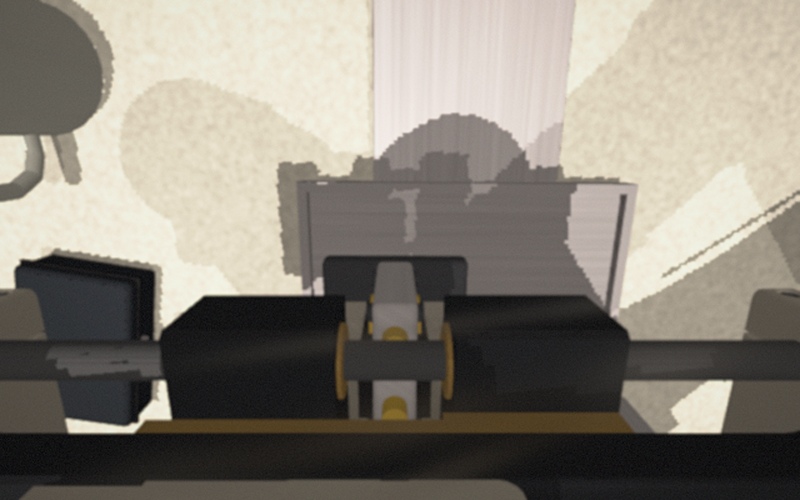

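Run:
```python
from h import *
import pickle; s=pickle.load(open('w5.pkl','rb'))
f=lambda u,v,z:Cc(onz(s,u/1.25,v/1.25,z))
print(f(300,183,.028),f(636,185,.028),f(468,183,.028),'inner',f(309,195,.028),f(625,195,.028))
```

```text
[-175.8  -99.2   28. ] [-174.4  107.3   28. ] [-175.7    3.9   28. ] inner [-168.4  -94.    28. ] [-168.2  101.4   28. ]
```

Request:
{"op": "jog_arm", "data": {"motion": [{"offset": [0,0,30],"roll": 0,"hand": 8},{"offset": [0,0,60],"roll": 0,"hand": 8},{"offset": [0,0,82],"roll": 0,"hand": 8},{"offset": [0,0,92],"roll": 0,"hand": 8},{"offset": [0,0,95],"roll": 0,"hand": 8},{"offset": [0,0,97],"roll": 0,"hand": 8},{"offset": [0,0,98],"roll": 0,"hand": 8},{"offset": [0,0,98],"roll": 0,"hand": 8}]}}

```text
clock: 18.77
tool_pos: [0.56, 0.0856, 0.0528]
orientation: [-179.9, 0.1, -97.0]
force: [-0.2, -0.1, -1.5]
opening: 0.0138
```

Request:
{"op": "jog_arm", "data": {"motion": [{"offset": [0,0,1],"roll": 0,"hand": 8},{"offset": [0,0,2],"roll": 0,"hand": 8},{"offset": [0,0,3],"roll": 0,"hand": 8},{"offset": [0,0,3],"roll": 0,"hand": 8}]}}

```text
clock: 19.1
tool_pos: [0.5602, 0.0859, 0.052]
orientation: [-179.8, 0.1, -96.9]
force: [-7.3, 0.5, 21.8]
opening: 0.0139
```

Contact. Release, retreat up, then go above the blue cell.

Request:
{"op": "jog_arm", "data": {"motion": [{"offset": [0,0,-2],"roll": 0,"hand": 8},{"offset": [0,0,-2],"roll": 0,"hand": 34},{"offset": [0,0,-2],"roll": 0,"hand": 34},{"offset": [0,0,-2],"roll": 0,"hand": 34},{"offset": [0,0,-2],"roll": 0,"hand": 34},{"offset": [0,0,-30],"roll": 0,"hand": 34},{"offset": [0,0,-65],"roll": 0,"hand": 34},{"offset": [0,0,-100],"roll": 0,"hand": 60},{"offset": [0,0,-135],"roll": 0,"hand": 60}]}}

```text
clock: 19.85
tool_pos: [0.5588, 0.0853, 0.1847]
orientation: [179.9, -0.0, -97.0]
force: [1.7, 1.0, -0.6]
opening: 0.0425
```

Run:
```python
from h import *
o=ctrl.get_obs(); print(o['tool_pos'],o['orientation'],o['force'])
go([(.4226,-.3715,.16)],-97)
```

```text
[0.5587897  0.08528847 0.18472463] [ 1.79949447e+02 -4.07674842e-02 -9.69872376e+01] [ 1.70000876  0.95608055 -0.55766213]
(0.4226, -0.3715, 0.16) -> [470.0, 80.0, 25.0] roll 0.000
```

Request:
{"op": "jog_arm", "data": {"motion": [{"offset": [35,6,0],"roll": 0,"hand": 60},{"offset": [75,13,0],"roll": 0,"hand": 60},{"offset": [115,20,0],"roll": 0,"hand": 60},{"offset": [155,26,0],"roll": 0,"hand": 60},{"offset": [195,33,0],"roll": 0,"hand": 60},{"offset": [235,40,0],"roll": 0,"hand": 60},{"offset": [275,47,0],"roll": 0,"hand": 60},{"offset": [315,54,0],"roll": 0,"hand": 60},{"offset": [355,60,0],"roll": 0,"hand": 60},{"offset": [395,67,0],"roll": 0,"hand": 60},{"offset": [435,74,15],"roll": 0,"hand": 60},{"offset": [470,80,25],"roll": 0,"hand": 60},{"offset": [470,80,25],"roll": 0,"hand": 60},{"offset": [470,80,25],"roll": 0,"hand": 60},{"offset": [470,80,25],"roll": 0,"hand": 60}]}}

```text
clock: 21.1
tool_pos: [0.4223, -0.3715, 0.1582]
orientation: [180.0, 0.0, -97.1]
force: [1.0, 0.5, -0.6]
opening: 0.0602
```

```bash
python3 cell.py b
python3 - <<'E'
from h import *
import pickle
t=snap('top'); save(t,'t6.png',(140,150,460,310),2.4); pickle.dump(t,open('t6.pkl','wb'))
E
```

```text
[ 0.4227 -0.371   0.1586] [-180.   -0.  -97.]
[296, 155, 9, 11, 78] [ 0.4281 -0.4093  0.064 ] local [ 37.3 -10. ]
[289, 168, 2, 15, 22] [ 0.4369 -0.3992  0.064 ] local [ 26.3 -17.5]
[296, 188, 10, 11, 85] [ 0.4308 -0.3855  0.064 ] local [13.4 -9.8]
```

View pics/t6.png

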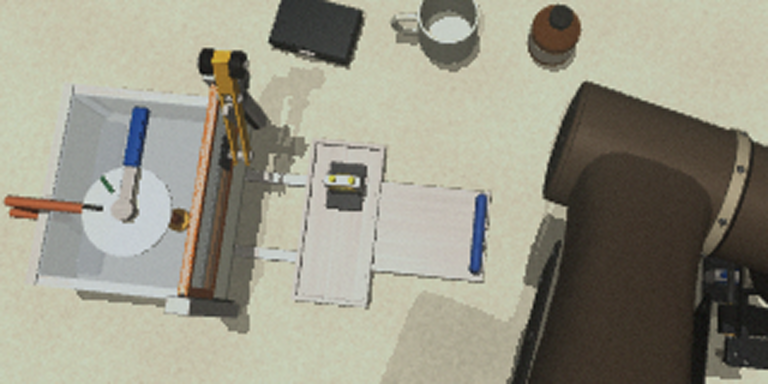

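Yellow stands on the tray (px 345,182). The blue cell was knocked ~25 mm, and its new position is measured at local (25, -10). Is it still upright? The plugs are 24 mm apart along tool x, and both read as plug-sized blobs at the right height. Grasp it.

Request:
{"op": "jog_arm", "data": {"motion": [{"offset": [25,-10,0],"roll": 0,"hand": 60},{"offset": [25,-10,0],"roll": 0,"hand": 60},{"offset": [25,-10,0],"roll": 0,"hand": 60}]}}

```text
clock: 21.45
tool_pos: [0.4304, -0.397, 0.1589]
orientation: [-180.0, -0.0, -96.9]
force: [-0.6, 0.7, -0.4]
opening: 0.0598
```

```bash
python3 cell.py b
```

```text
[ 0.43   -0.3965  0.1587] [-180.     0.   -96.9]
[312, 188, 9, 11, 81] [ 0.4283 -0.4094  0.064 ] local [13.   0.2]
[313, 220, 9, 11, 78] [ 0.4308 -0.3856  0.064 ] local [-10.9   0.5]
```

Request:
{"op": "jog_arm", "data": {"motion": [{"offset": [1,0,40],"roll": 0,"hand": 60},{"offset": [1,0,80],"roll": 0,"hand": 60},{"offset": [1,0,112],"roll": 0,"hand": 60},{"offset": [1,0,127],"roll": 0,"hand": 60},{"offset": [1,0,127],"roll": 0,"hand": 40},{"offset": [1,0,127],"roll": 0,"hand": 8},{"offset": [1,0,127],"roll": 0,"hand": 8},{"offset": [1,0,127],"roll": 0,"hand": 8},{"offset": [1,0,127],"roll": 0,"hand": 8},{"offset": [1,0,127],"roll": 0,"hand": 8},{"offset": [1,0,127],"roll": 0,"hand": 8},{"offset": [1,0,127],"roll": 0,"hand": 8},{"offset": [1,0,127],"roll": 0,"hand": 8}]}}

```text
clock: 22.58
tool_pos: [0.4295, -0.3985, 0.0322]
orientation: [-180.0, -0.0, -97.0]
force: [-0.4, 0.9, 6.4]
opening: 0.0139
```

Run:
```python
from h import *
o=ctrl.get_obs(); print(o['tool_pos'],o['opening'],o['force'])
go([W((-131,48,150)),W((-131,48,52))],-97)
```

```text
[ 0.42950146 -0.39847052  0.03215786] 0.01391151279920884 [-0.35231478  0.8905611   6.4160179 ]
[0.46960972 0.09771536 0.15      ] -> [-497.0, 20.0, -118.0] roll 0.000
[0.46960972 0.09771536 0.052     ] -> [-497.0, 20.0, -20.0] roll 0.000
```

Request:
{"op": "jog_arm", "data": {"motion": [{"offset": [0,0,-30],"roll": 0,"hand": 8},{"offset": [0,0,-65],"roll": 0,"hand": 8},{"offset": [-12,0,-98],"roll": 0,"hand": 8},{"offset": [-45,2,-118],"roll": 0,"hand": 8},{"offset": [-80,3,-118],"roll": 0,"hand": 8},{"offset": [-115,5,-118],"roll": 0,"hand": 8},{"offset": [-150,6,-118],"roll": 0,"hand": 8},{"offset": [-185,7,-118],"roll": 0,"hand": 8},{"offset": [-220,9,-118],"roll": 0,"hand": 8},{"offset": [-255,10,-118],"roll": 0,"hand": 8},{"offset": [-290,12,-118],"roll": 0,"hand": 8},{"offset": [-325,13,-118],"roll": 0,"hand": 8},{"offset": [-360,15,-118],"roll": 0,"hand": 8},{"offset": [-395,16,-118],"roll": 0,"hand": 8},{"offset": [-430,17,-118],"roll": 0,"hand": 8},{"offset": [-460,19,-118],"roll": 0,"hand": 8},{"offset": [-485,20,-118],"roll": 0,"hand": 8},{"offset": [-497,20,-118],"roll": 0,"hand": 8},{"offset": [-497,20,-118],"roll": 0,"hand": 8},{"offset": [-497,20,-118],"roll": 0,"hand": 8}]}}

```text
clock: 24.25
tool_pos: [0.4694, 0.0974, 0.1491]
orientation: [179.9, -0.0, -96.9]
force: [0.4, -0.8, -3.0]
opening: 0.0136
```

Request:
{"op": "jog_arm", "data": {"motion": [{"offset": [0,0,30],"roll": 0,"hand": 8},{"offset": [0,0,60],"roll": 0,"hand": 8},{"offset": [0,0,82],"roll": 0,"hand": 8},{"offset": [0,0,92],"roll": 0,"hand": 8},{"offset": [0,0,95],"roll": 0,"hand": 8},{"offset": [0,0,97],"roll": 0,"hand": 8},{"offset": [0,0,98],"roll": 0,"hand": 8},{"offset": [0,0,98],"roll": 0,"hand": 8}]}}

```text
clock: 24.92
tool_pos: [0.4702, 0.097, 0.0524]
orientation: [-180.0, 0.0, -97.0]
force: [0.2, 0.3, -1.9]
opening: 0.0138
```

Request:
{"op": "jog_arm", "data": {"motion": [{"offset": [0,0,1],"roll": 0,"hand": 8},{"offset": [0,0,2],"roll": 0,"hand": 8},{"offset": [0,0,2],"roll": 0,"hand": 8},{"offset": [0,0,0],"roll": 0,"hand": 8},{"offset": [0,0,0],"roll": 0,"hand": 34},{"offset": [0,0,0],"roll": 0,"hand": 34},{"offset": [0,0,0],"roll": 0,"hand": 34},{"offset": [0,0,-30],"roll": 0,"hand": 34},{"offset": [0,0,-65],"roll": 0,"hand": 34},{"offset": [0,0,-100],"roll": 0,"hand": 34},{"offset": [30,0,-130],"roll": 0,"hand": 20},{"offset": [70,-15,-130],"roll": 0,"hand": 5},{"offset": [105,-25,-130],"roll": 0,"hand": 2},{"offset": [140,-35,-130],"roll": 0,"hand": 2},{"offset": [175,-40,-130],"roll": 0,"hand": 2},{"offset": [205,-44,-130],"roll": 0,"hand": 2},{"offset": [220,-44,-130],"roll": 0,"hand": 2},{"offset": [220,-44,-130],"roll": 0,"hand": 2},{"offset": [220,-44,-130],"roll": 0,"hand": 2}]}}

```text
clock: 26.5
tool_pos: [0.4867, -0.1272, 0.1813]
orientation: [180.0, -0.0, -97.1]
force: [-0.7, 0.0, 0.9]
opening: 0.0018
```

Run:
```python
from h import *
import pickle
o=ctrl.get_obs(); print(o['tool_pos'],o['orientation'],Cc(o['tool_pos']),o['opening'])
t=snap('top'); s=snap('scene')
a=cv2.resize(t['img'][180:290,140:400],None,fx=3,fy=2.5); b=cv2.resize(s['img'][110:270,280:540],None,fx=3,fy=2)
cv2.imwrite('pics/c7.png',cv2.cvtColor(np.vstack([a,b]),cv2.COLOR_RGB2BGR))
```

```text
[ 0.4866536  -0.12717075  0.18129933] [ 1.79981704e+02 -5.00660816e-03 -9.71186634e+01] [-352.2    4.1  181.3] 0.0018313167601934116
```

View pics/c7.png

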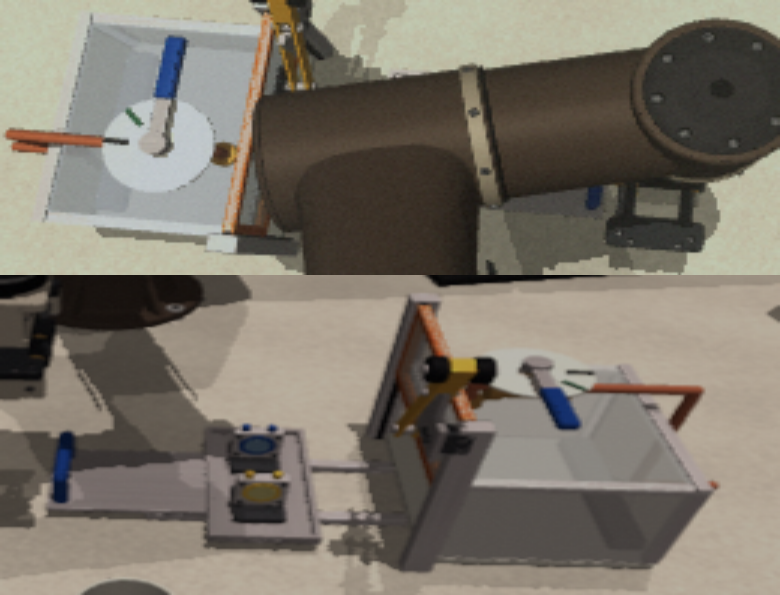

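Both cells stand upright within the rim (scene px (258,445) and (258,495)). Push the tray home gently with closed fingers.

Request:
{"op": "jog_arm", "data": {"motion": [{"offset": [0,0,40],"roll": 0,"hand": 2},{"offset": [0,0,80],"roll": 0,"hand": 2},{"offset": [0,0,115],"roll": 0,"hand": 2},{"offset": [0,0,129],"roll": 0,"hand": 2},{"offset": [0,0,129],"roll": 0,"hand": 2},{"offset": [-6,0,129],"roll": 0,"hand": 2},{"offset": [-11,0,129],"roll": 0,"hand": 2},{"offset": [-15,0,129],"roll": 0,"hand": 2},{"offset": [-18,0,129],"roll": 0,"hand": 2},{"offset": [-21,0,129],"roll": 0,"hand": 2},{"offset": [-24,0,129],"roll": 0,"hand": 2},{"offset": [-28,0,129],"roll": 0,"hand": 2},{"offset": [-33,0,129],"roll": 0,"hand": 2},{"offset": [-39,0,129],"roll": 0,"hand": 2},{"offset": [-46,0,129],"roll": 0,"hand": 2},{"offset": [-54,0,129],"roll": 0,"hand": 2},{"offset": [-62,0,129],"roll": 0,"hand": 2},{"offset": [-70,0,129],"roll": 0,"hand": 2},{"offset": [-78,0,129],"roll": 0,"hand": 2},{"offset": [-86,0,129],"roll": 0,"hand": 2}]}}

```text
clock: 28.27
tool_pos: [0.4975, -0.04, 0.0526]
orientation: [-180.0, 0.0, -97.0]
force: [1.6, -2.5, 0.5]
opening: 0.0024
```

Request:
{"op": "jog_arm", "data": {"motion": [{"offset": [-8,0,0],"roll": 0,"hand": 2},{"offset": [-16,0,0],"roll": 0,"hand": 2},{"offset": [-24,0,0],"roll": 0,"hand": 2},{"offset": [-32,0,0],"roll": 0,"hand": 2},{"offset": [-40,0,0],"roll": 0,"hand": 2},{"offset": [-48,0,0],"roll": 0,"hand": 2},{"offset": [-56,0,0],"roll": 0,"hand": 2},{"offset": [-64,0,0],"roll": 0,"hand": 2},{"offset": [-72,0,0],"roll": 0,"hand": 2},{"offset": [-80,0,0],"roll": 0,"hand": 2},{"offset": [-88,0,0],"roll": 0,"hand": 2},{"offset": [-96,0,0],"roll": 0,"hand": 2},{"offset": [-103,0,0],"roll": 0,"hand": 2},{"offset": [-109,0,0],"roll": 0,"hand": 2},{"offset": [-115,0,0],"roll": 0,"hand": 2},{"offset": [-120,0,0],"roll": 0,"hand": 2},{"offset": [-124,0,0],"roll": 0,"hand": 2},{"offset": [-127,0,0],"roll": 0,"hand": 2},{"offset": [-130,0,0],"roll": 0,"hand": 2},{"offset": [-130,0,0],"roll": 0,"hand": 2}]}}

```text
clock: 29.93
tool_pos: [0.5132, 0.0886, 0.0525]
orientation: [-180.0, 0.0, -97.0]
force: [0.2, -0.3, -0.2]
opening: 0.002
```

Run:
```python
from h import *
o=ctrl.get_obs(); print(o['tool_pos'],Cc(o['tool_pos']),o['force'])
```

```text
[0.51316541 0.08859977 0.05254684] [-134.8    3.7   52.5] [ 0.23254529 -0.32801583 -0.20664326]
```

Request:
{"op": "jog_arm", "data": {"motion": [{"offset": [-3,0,0],"roll": 0,"hand": 2},{"offset": [-6,0,0],"roll": 0,"hand": 2},{"offset": [-9,0,0],"roll": 0,"hand": 2},{"offset": [-12,0,0],"roll": 0,"hand": 2},{"offset": [-12,0,0],"roll": 0,"hand": 2}]}}

```text
clock: 30.35
tool_pos: [0.5148, 0.1006, 0.0526]
orientation: [-180.0, 0.0, -97.0]
force: [-0.3, -0.1, -0.4]
opening: 0.002
```

Request:
{"op": "jog_arm", "data": {"motion": [{"offset": [-1.5,0,0],"roll": 0,"hand": 2},{"offset": [-3,0,0],"roll": 0,"hand": 2},{"offset": [-4,0,0],"roll": 0,"hand": 2},{"offset": [-4,0,0],"roll": 0,"hand": 2}]}}

```text
clock: 30.68
tool_pos: [0.5152, 0.1042, 0.0526]
orientation: [-180.0, 0.0, -97.0]
force: [0.2, 0.1, -0.5]
opening: 0.0017
```

Request:
{"op": "jog_arm", "data": {"motion": [{"offset": [-1.5,0,0],"roll": 0,"hand": 2},{"offset": [-3,0,0],"roll": 0,"hand": 2},{"offset": [-4,0,0],"roll": 0,"hand": 2},{"offset": [-5,0,0],"roll": 0,"hand": 2},{"offset": [-5,0,0],"roll": 0,"hand": 2}]}}

```text
clock: 31.1
tool_pos: [0.5154, 0.1075, 0.0526]
orientation: [180.0, -0.1, -97.0]
force: [2.6, -9.9, 1.1]
opening: 0.0021
```

At the end stop (10 N). Back off, rise, return to the hover for a look at the chamber, and turn to the chamber yaw.

Request:
{"op": "jog_arm", "data": {"motion": [{"offset": [25,0,0],"roll": 0,"hand": 2},{"offset": [55,0,0],"roll": 0,"hand": 30},{"offset": [55,0,-40],"roll": 0,"hand": 62},{"offset": [55,0,-80],"roll": 0,"hand": 62},{"offset": [55,0,-120],"roll": 0,"hand": 62},{"offset": [55,0,-160],"roll": -0.12,"hand": 62},{"offset": [55,0,-200],"roll": -0.24,"hand": 62},{"offset": [55,0,-240],"roll": -0.36,"hand": 62},{"offset": [55,0,-280],"roll": -0.48,"hand": 62},{"offset": [55,0,-320],"roll": -0.6,"hand": 62},{"offset": [45,-5,-338],"roll": -0.72,"hand": 62},{"offset": [20,-15,-338],"roll": -0.84,"hand": 62},{"offset": [-5,-25,-338],"roll": -0.96,"hand": 62},{"offset": [-30,-35,-338],"roll": -1.08,"hand": 62},{"offset": [-60,-41,-338],"roll": -1.2,"hand": 62},{"offset": [-90,-41,-338],"roll": -1.32,"hand": 62},{"offset": [-90,-41,-338],"roll": -1.44,"hand": 62},{"offset": [-90,-41,-338],"roll": -1.571,"hand": 62},{"offset": [-90,-41,-338],"roll": -1.571,"hand": 62},{"offset": [-90,-41,-338],"roll": -1.571,"hand": 62}]}}

```text
clock: 32.77
tool_pos: [0.5672, 0.1936, 0.3904]
orientation: [-180.0, 0.0, -7.1]
force: [0.1, 1.2, -0.6]
opening: 0.0621
```

Run:
```python
from h import *
import pickle
o=ctrl.get_obs(); print(o['tool_pos'],o['orientation'],Cc(o['tool_pos']),o['joint_pos'].round(0))
s=snap('wrist'); t=snap('scene'); pickle.dump((s,t),open('w8.pkl','wb'))
a=cv2.resize(s['img'][:270],None,fx=1.25,fy=1.25); b=cv2.resize(t['img'][120:250,330:530],None,fx=4,fy=2)
cv2.imwrite('pics/c8.png',cv2.cvtColor(np.vstack([a,b]),cv2.COLOR_RGB2BGR))
```

```text
[0.56718178 0.19361035 0.39043676] [-1.79992651e+02  1.38176294e-02 -7.14852793e+00] [-24.1 -37.3 390.4] [ 38.  10.   6.  -0. -86.  45.]
```

View pics/c8.png

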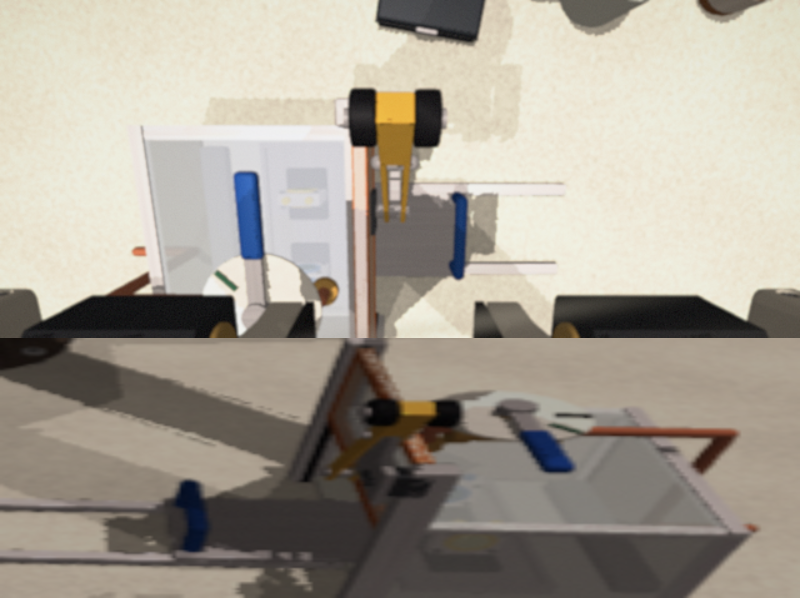

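Run:
```python
from h import *
import pickle
s,t=pickle.load(open('w8.pkl','rb')); w3=pickle.load(open('w3.pkl','rb'))
f=lambda s,u,v,z:Cc(onz(s,u/1.25,v/1.25,z))
print('rollers now',f(s,395,116,.315),'before',f(w3,395,117,.315))
print('handle now',f(s,459,235,.065),'before',f(w3,468,237,.065))
```

```text
rollers now [ -24.3 -118.3  315. ] before [ -24.6 -117.7  315. ]
handle now [-96.1  -2.3  65. ] before [-105.1   -2.6   65. ]
```

The tray is home (handle at -96, a 213 mm stroke from out) and the rollers are unchanged at (-24,-118). Grip the rollers.

Request:
{"op": "jog_arm", "data": {"motion": [{"offset": [40,0,0],"roll": 0,"hand": 62},{"offset": [81,0,0],"roll": 0,"hand": 62},{"offset": [81,0,0],"roll": 0,"hand": 62},{"offset": [81,0,40],"roll": 0,"hand": 62},{"offset": [81,0,70],"roll": 0,"hand": 62},{"offset": [81,0,85],"roll": 0,"hand": 62},{"offset": [81,0,85],"roll": 0,"hand": 62},{"offset": [81,0,85],"roll": 0,"hand": 36},{"offset": [81,0,85],"roll": 0,"hand": 36},{"offset": [81,0,85],"roll": 0,"hand": 36},{"offset": [81,0,85],"roll": 0,"hand": 36},{"offset": [81,0,85],"roll": 0,"hand": 36},{"offset": [81,0,85],"roll": 0,"hand": 36},{"offset": [81,0,85],"roll": 0,"hand": 36}]}}

```text
clock: 34.03
tool_pos: [0.6482, 0.1832, 0.3076]
orientation: [-180.0, -0.2, -7.0]
force: [-0.8, -1.8, 5.8]
opening: 0.0437
```

Request:
{"op": "jog_arm", "data": {"motion": [{"offset": [0,0,-6],"roll": 0,"hand": 36},{"offset": [0,0,-12],"roll": 0,"hand": 36},{"offset": [0,0,-18],"roll": 0,"hand": 36},{"offset": [0,0,-22],"roll": 0,"hand": 36},{"offset": [0,0,-22],"roll": 0,"hand": 36},{"offset": [0,0,-22],"roll": 0,"hand": 36}]}}

```text
clock: 34.53
tool_pos: [0.6478, 0.1833, 0.3279]
orientation: [180.0, -0.0, -7.0]
force: [-2.8, -1.7, -4.6]
opening: 0.0438
```

Request:
{"op": "jog_arm", "data": {"motion": [{"offset": [-7,0,-3],"roll": 0,"hand": 36},{"offset": [-13,0,-5.3],"roll": 0,"hand": 36},{"offset": [-20,0,-7.7],"roll": 0,"hand": 36},{"offset": [-28,0,-10],"roll": 0,"hand": 36},{"offset": [-35.5,0,-11.6],"roll": 0,"hand": 36},{"offset": [-43,0,-13],"roll": 0,"hand": 36},{"offset": [-51,0,-14],"roll": 0,"hand": 36},{"offset": [-59,0,-14.5],"roll": 0,"hand": 36},{"offset": [-67,0,-14.8],"roll": 0,"hand": 36},{"offset": [-75,0,-14.5],"roll": 0,"hand": 36},{"offset": [-83,0,-14],"roll": 0,"hand": 36},{"offset": [-83,0,-14],"roll": 0,"hand": 36},{"offset": [-83,0,-14],"roll": 0,"hand": 36}]}}

```text
clock: 35.62
tool_pos: [0.5649, 0.1938, 0.3418]
orientation: [-180.0, -0.0, -6.9]
force: [-0.9, 0.3, -4.1]
opening: 0.0439
```

Request:
{"op": "jog_arm", "data": {"motion": [{"offset": [0,0,6],"roll": 0,"hand": 36},{"offset": [0,0,14],"roll": 0,"hand": 36},{"offset": [0,0,22],"roll": 0,"hand": 36},{"offset": [0,0,30],"roll": 0,"hand": 36},{"offset": [0,0,38],"roll": 0,"hand": 36},{"offset": [0,0,46],"roll": 0,"hand": 36},{"offset": [0,0,54],"roll": 0,"hand": 36},{"offset": [0,0,62],"roll": 0,"hand": 36},{"offset": [0,0,70],"roll": 0,"hand": 36},{"offset": [0,0,78],"roll": 0,"hand": 36},{"offset": [0,0,86],"roll": 0,"hand": 36},{"offset": [0,0,94],"roll": 0,"hand": 36},{"offset": [0,0,102],"roll": 0,"hand": 36},{"offset": [0,0,108],"roll": 0,"hand": 36},{"offset": [0,0,112],"roll": 0,"hand": 36},{"offset": [0,0,115],"roll": 0,"hand": 36},{"offset": [0,0,115],"roll": 0,"hand": 36}]}}

```text
clock: 37.03
tool_pos: [0.565, 0.1936, 0.2256]
orientation: [180.0, 0.1, -7.0]
force: [-0.4, 3.6, -5.2]
opening: 0.0439
```

Request:
{"op": "jog_arm", "data": {"motion": [{"offset": [0,0,1.5],"roll": 0,"hand": 36},{"offset": [0,0,3],"roll": 0,"hand": 36},{"offset": [0,0,4],"roll": 0,"hand": 36},{"offset": [0,0,5],"roll": 0,"hand": 36},{"offset": [0,0,5],"roll": 0,"hand": 36}]}}

```text
clock: 37.45
tool_pos: [0.5661, 0.1936, 0.2228]
orientation: [-180.0, -0.1, -7.0]
force: [0.0, 1.7, 3.6]
opening: 0.0437
```

Request:
{"op": "jog_arm", "data": {"motion": [{"offset": [0,0,1],"roll": 0,"hand": 36},{"offset": [0,0,2.5],"roll": 0,"hand": 36},{"offset": [0,0,2.5],"roll": 0,"hand": 36}]}}

```text
clock: 37.7
tool_pos: [0.5674, 0.1935, 0.2227]
orientation: [-179.9, -0.3, -6.9]
force: [-1.6, -0.2, 15.5]
opening: 0.0439
```

Request:
{"op": "jog_arm", "data": {"motion": [{"offset": [0,0,-2.5],"roll": 0,"hand": 36},{"offset": [0,0,-2.5],"roll": 0,"hand": 62},{"offset": [0,0,-2.5],"roll": 0,"hand": 62},{"offset": [0,0,-2.5],"roll": 0,"hand": 62},{"offset": [0,0,-35],"roll": 0,"hand": 62},{"offset": [0,0,-70],"roll": 0,"hand": 62},{"offset": [-50,-35,-90],"roll": 0,"hand": 62},{"offset": [-60,-70,-90],"roll": 0,"hand": 62},{"offset": [-60,-70,-90],"roll": 0,"hand": 62},{"offset": [-60,-70,-90],"roll": 0,"hand": 62}]}}

```text
clock: 38.53
tool_pos: [0.5132, 0.2727, 0.3095]
orientation: [-180.0, -0.0, -6.8]
force: [0.5, 0.1, -0.6]
opening: 0.0621
```

Run:
```python
from h import *
import pickle
o=ctrl.get_obs(); print(o['tool_pos'],o['orientation'],Cc(o['tool_pos']))
s=snap('wrist'); t=snap('scene'); pickle.dump((s,t),open('w9.pkl','wb'))
a=cv2.resize(s['img'][:270],None,fx=1.25,fy=1.25); b=cv2.resize(t['img'][120:250,330:530],None,fx=4,fy=2)
cv2.imwrite('pics/c9.png',cv2.cvtColor(np.vstack([a,b]),cv2.COLOR_RGB2BGR))
```

```text
[0.51317532 0.27269857 0.30952668] [-1.79958062e+02 -2.17285729e-02 -6.80697742e+00] [ 47.9  25.8 309.5]
```

View pics/c9.png

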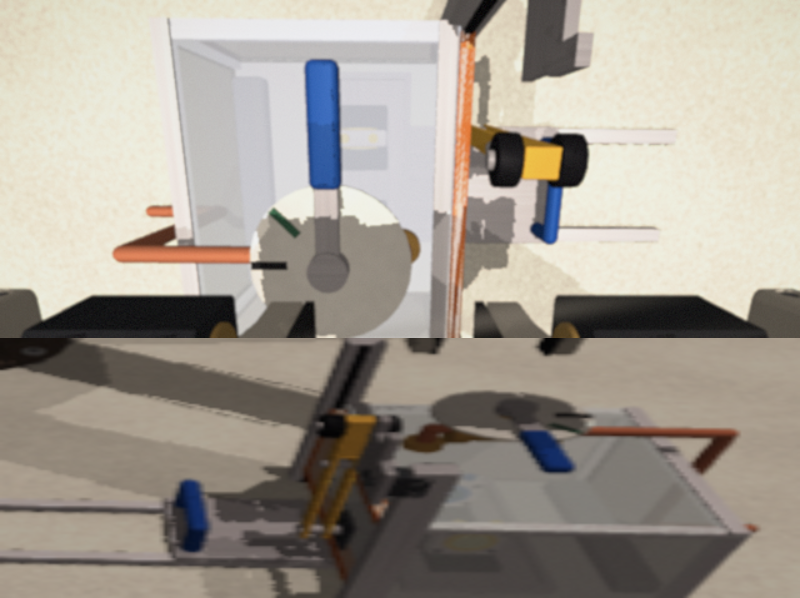

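The guard is shut (15 N reached at its end height) and the lever is on 0. Measure the lever, then open to 45°.

Run:
```python
from h import *
import pickle
s,t=pickle.load(open('w9.pkl','rb'))
f=lambda u,v,z:onz(s,u/1.25,v/1.25,z)
h=f(328,270,.216); tip=f(322,62,.216); g=f(325,125,.216)
print('hub',h.round(4),Cc(h),'tip',Cc(tip),'ang',np.degrees(np.arctan2(*(tip-h)[1::-1])))
for z in(.18,.19,.2):
    hh=h; 
    for n,p in(('90',(269,266)),('45',(285,222))):
        q=f(*p,z); print(z,n,Cc(q),np.degrees(np.arctan2(*(q-h)[1::-1])).round(1))
tgt=h+.085*(tip-h)/np.linalg.norm(tip-h)
go([[*tgt[:2],.26],[*tgt[:2],.2045]],-7)
```

```text
hub [0.5143 0.3119 0.216 ] [ 87.   29.4 216. ] tip [ 85.8 -82.4 216. ] ang -7.537693083819455
0.18 90 [132.   37.8 180. ] 93.7
0.18 45 [119.3   8.  180. ] 49.6
0.19 90 [129.   34.8 190. ] 90.5
0.19 45 [116.8   6.1 190. ] 45.1
0.2 90 [125.9  31.8 200. ] 86.7
0.2 45 [114.3   4.2 200. ] 40.3
[np.float64(0.5985421594177698), np.float64(0.3007603368434226), 0.26] -> [80.0, -40.0, 48.0] roll 0.002
[np.float64(0.5985421594177698), np.float64(0.3007603368434226), 0.2045] -> [80.0, -40.0, 104.0] roll 0.002
```

Request:
{"op": "jog_arm", "data": {"motion": [{"offset": [40,-20,20],"roll": 0,"hand": 60},{"offset": [80,-40,48],"roll": 0,"hand": 60},{"offset": [80,-40,48],"roll": 0,"hand": 60},{"offset": [80,-40,80],"roll": 0,"hand": 60},{"offset": [80,-40,104],"roll": 0,"hand": 50},{"offset": [80,-40,104],"roll": 0,"hand": 30},{"offset": [80,-40,104],"roll": 0,"hand": 12},{"offset": [80,-40,104],"roll": 0,"hand": 12},{"offset": [80,-40,104],"roll": 0,"hand": 12},{"offset": [80,-40,104],"roll": 0,"hand": 12},{"offset": [80,-40,104],"roll": 0,"hand": 12},{"offset": [80,-40,104],"roll": 0,"hand": 12}]}}

```text
clock: 39.63
tool_pos: [0.5991, 0.3013, 0.2068]
orientation: [-179.8, -0.1, -7.0]
force: [-0.8, 3.4, 3.4]
opening: 0.0178
```

Request:
{"op": "jog_arm", "data": {"motion": [{"offset": [-0.5,-9.5,0],"roll": -0.112,"hand": 12},{"offset": [-2.1,-18.9,0],"roll": -0.224,"hand": 12},{"offset": [-4.8,-28.1,0],"roll": -0.337,"hand": 12},{"offset": [-8.4,-36.9,0],"roll": -0.449,"hand": 12},{"offset": [-13,-45.2,0],"roll": -0.561,"hand": 12},{"offset": [-18.5,-53,0],"roll": -0.673,"hand": 12},{"offset": [-24.9,-60.1,0],"roll": -0.785,"hand": 12},{"offset": [-24.9,-60.1,0],"roll": -0.785,"hand": 12},{"offset": [-24.9,-60.1,0],"roll": -0.785,"hand": 12}]}}

```text
clock: 40.38
tool_pos: [0.5817, 0.3655, 0.2068]
orientation: [-179.9, -0.3, 38.1]
force: [1.3, 5.8, 2.6]
opening: 0.0179
```

Run:
```python
from h import *
o=ctrl.get_obs(); p=np.array(o['tool_pos']); d=p-[.5143,.3119,0]
print(p,o['orientation'],o['opening'],o['force'],'ang',np.degrees(np.arctan2(d[1],d[0])),np.hypot(*d[:2]))
```

```text
[0.58174729 0.36552192 0.20683227] [-179.94074229   -0.30061458   38.11941726] 0.01794055457682544 [1.32284904 5.8000077  2.56829223] ang 38.48538649367637 0.0861652352724812
```

Request:
{"op": "jog_arm", "data": {"motion": [{"offset": [0,0,0],"roll": -0.785,"hand": 40},{"offset": [0,0,0],"roll": 0,"hand": 50},{"offset": [0,0,0],"roll": 0,"hand": 50}]}}

```text
clock: 40.63
tool_pos: [0.581, 0.3631, 0.2055]
orientation: [180.0, -0.0, 37.7]
force: [-0.2, -0.1, -0.1]
opening: 0.0323
```

That call's first row carried a stray roll value, so the lever may have been nudged. Rise and check.

Request:
{"op": "jog_arm", "data": {"motion": [{"offset": [0,0,0],"roll": 0,"hand": 60},{"offset": [0,0,0],"roll": 0,"hand": 60},{"offset": [0,0,0],"roll": 0,"hand": 60},{"offset": [0,0,-35],"roll": 0,"hand": 60},{"offset": [0,0,-70],"roll": 0,"hand": 60},{"offset": [-40,0,-105],"roll": 0,"hand": 60},{"offset": [-75,0,-105],"roll": 0,"hand": 60},{"offset": [-75,0,-105],"roll": 0,"hand": 60},{"offset": [-75,0,-105],"roll": 0,"hand": 60},{"offset": [-75,0,-105],"roll": 0,"hand": 60}]}}

```text
clock: 41.47
tool_pos: [0.5219, 0.3167, 0.3106]
orientation: [-180.0, -0.1, 38.0]
force: [0.8, -0.4, 0.1]
opening: 0.0599
```

Run:
```python
from h import *
import pickle
o=ctrl.get_obs(); print(o['tool_pos'],o['orientation'],Cc(o['tool_pos']))
s=snap('wrist'); t=snap('scene'); pickle.dump((s,t),open('w10.pkl','wb'))
a=cv2.resize(s['img'][:270],None,fx=1.25,fy=1.25); b=cv2.resize(t['img'][120:250,330:530],None,fx=4,fy=2)
cv2.imwrite('pics/c10.png',cv2.cvtColor(np.vstack([a,b]),cv2.COLOR_RGB2BGR))
h=cv2.cvtColor(s['img'],cv2.COLOR_RGB2HSV); m=cv2.inRange(h,(100,110,40),(128,255,255)); m[260:]=0
k,l,st,ce=cv2.connectedComponentsWithStats(m); 
for i in np.argsort(-st[1:,4])[:2]+1:
    q=np.array([onz(s,x,y,.216)[:2] for y,x in np.argwhere(l==i)[::3]]); w,v=np.linalg.eigh(np.cov(q.T)); d=v[:,1]; c=q.mean(0)
    e=c-[.5143,.3119]; print(st[i],c,'axis',np.degrees(np.arctan2(d[1],d[0])),'from hub',np.degrees(np.arctan2(e[1],e[0])),np.hypot(*e))
```

```text
[0.52194663 0.31670415 0.31062837] [-1.79984077e+02 -6.46195126e-02  3.80224225e+01] [ 92.7  22.4 310.6]
[ 301   56   25  102 2442] [0.57887344 0.36354847] axis -141.5907627644223 from hub 38.65424503441343 0.08268793514069943
```

View pics/c10.png

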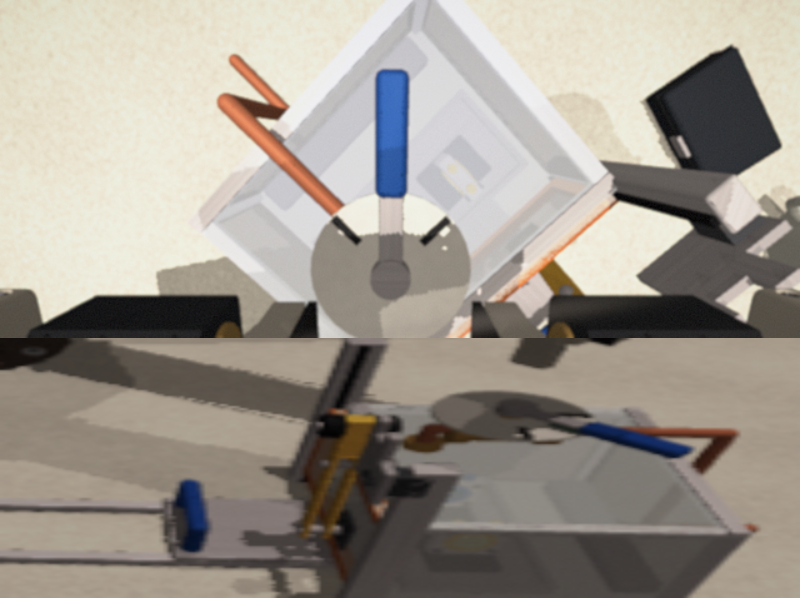

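The lever lies midway between the two black marks, covering the green one (measured 38.5° against −7° shut, so about 45.5°). The guard is shut, the tray home, and the gripper is clear. Hand in.

```bash
python3 -c "
from plant import order; print(order.close_job())"
```

```text
the job is handed in; nothing more can be done
None
```

I did every step in the order asked and handed the job in at about 41.5 s, with the gripper open and clear of everything.

1. **Valve shut:** I turned the lever from about 75° onto its stop, where it held against 19 N.
2. **Guard hooked:** I lifted the guard and hooked the stay bar into the notch. The rollers had not shifted when I checked again after the tray work.
3. **Cells:** I drew the tray fully out and stood yellow and blue on it; no red or green cell was in view. Blue had been knocked about 25 mm aside, so I measured it again before gripping. A picture taken before pushing showed both upright inside the rim.
4. **Tray home:** I pushed the tray to its end stop, where it held against 10 N.
5. **Guard shut:** I unhooked the bar and lowered the guard until 15 N gave no further movement.
6. **Valve half open:** I then turned the valve. The last picture measures about 45.5°, with the lever midway between the black marks and covering the green one.

- **Stray turn:** While releasing the valve lever, one row of my move carried a wrong turn value. I looked again afterwards and the lever was still on the mark.
- **Tray pull force:** Drawing the tray against its outer stop peaked at about 63 N on the wrist, under the 120 N limit.
- **Tray position:** The handle ended about 9 mm further in than my first measurement, so the tray probably started slightly out.
- **Blue cell:** In the last pictures it was mostly hidden inside the chamber. After the push I saw both cells upright through the roof, but I did not measure their tilt.

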